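# Hang the sample pail on the safety hook

### The job

Put the small steel pail away on its hook. First swing its folded wire handle gently up until it stands upright by itself, the pail staying on the counter; then carry the pail by the green grip, press the handle down past the two yellow spring keepers until it bears firmly (some 10 N, never forced) on the bottom of the twin hook, and only then let go, so that the pail hangs there still with both keepers closed over the handle. Do not drop the pail, and leave everything else on the counter where it is.

Things in the scene. Friction and masses are not known exactly. Their poses are not given: they have to be found in the camera images.
- pail: Open steel pail, 90 mm high, outside radius 42 mm at the foot, 54 mm at the rim, about 0.27 kg with its handle (varies by 15 %). Origin at the centre of its underside, z up. The handle turns about the pail's y axis on ears 82 mm above the underside at y = +-60 mm, and starts folded to the pail's -x side (roughly towards the robot).
- bail (a joint): Angle of the wire handle, rad: 0 = folded out level to the pail's -x side, 1.57 = upright above the pail, stop at 1.9. It starts between 0.1 and 0.4. A slightly stiff hinge (about 0.02 N m) holds it at whatever angle it is left; it moves under 1 N at the grip.
- bail_grip (a point): Centre of the green grip sleeve (diameter 12 mm, 34 mm long, along the pail's y axis), 115 mm from the hinge axis. The 5 mm wire runs straight on in line with it, to 52 mm each side. Folded, it is 90 to 125 mm above the counter, 55 mm out from the rim and free underneath and outside. Upright, it is 197 mm above the pail's underside.
- hook_stand: Fixed stand of the hook. Origin at counter level, vertically below the middle between the two hook seats; x from the seats to the post (roughly away from the robot), y along the line of the seats, z up. Base plate 8 mm thick, x -48 to 112 mm, 100 mm wide; post 18 mm thick at x = 100 mm, top at z = 302 mm. Nothing but the prongs and keepers stands at x below 85 mm.
- hook_mid (a point): Point of the stand, 246 mm above its origin, axes as the stand. A carriage clamped on the post at a height that differs each time carries the hook, so this is only the mean place of the grip's centre when fully home: truly home is up to 11 mm higher or lower, not measured; find the bottom by feel. The handle lies along y, the sleeve between the prongs.
- post_top (a point): Top of the post. The hook: two steel prongs (8 mm bars) at y = +-32 mm of the stand, each a U-shaped seat open upwards, 11 mm wide inside at x = 0, flared mouth. From the wire's home height the tips rise 46 mm (at x = -20), the keepers 31 mm, the prongs' underside is 11 mm lower: come in from -x, the handle above the tips, the pail's rim below the prongs. Over 25 N damages the hook.
- keeper_left (a joint): Angle of the left (+y) yellow spring keeper, a flap 32 by 7 mm lying level across the hook's mouth at y = 41 mm, hinged on the post side. 0 = closed, grows as it is pushed down. At 0.7 to 0.9 the wire passes and it springs back to 0 above it; then the wire bottoms out hard. Passing both takes 5 to 9 N in all; a pail merely resting on them bends them 0.1 to 0.3.
- keeper_right (a joint): The same for the right (-y) keeper, at y = -41 mm.
- mug_center (a point): Bystander: blue mug, radius 40 mm, 92 mm high; point at its centre.
- bottle_center (a point): Bystander: green bottle, radius 31 mm, 190 mm high; point at its centre.
- canister_center (a point): Bystander: steel jar with a black lid, radius 42 mm, 110 mm high; point at its centre.
- stapler_center (a point): Bystander: red and black stapler, 135 mm by 34 mm, 36 mm high; point at its centre.
- calculator_center (a point): Bystander: grey desk calculator, 140 mm by 85 mm, 17 mm high; point at its centre.
- carton_center (a point): Bystander: brown carton, 90 by 60 mm, 50 mm high; point at its centre.

How it is judged (in metres and radians):
On the way, in this order (a step that is already met when the one before it is completed fails the run):
1. the handle stands upright by itself (within about 15 degrees), untouched, while the pail stands on the counter (value of joint bail between 1.3 and 1.84 rad and contact force between the fingers and pail below 0.1 N and height (world z) of pail below 0.004 m and angle between pail's own z axis and vertical below 0.05 rad), for 0.2 s.
2. the pail is carried by its handle, clear of the counter (height (world z) of pail above 0.05 m and contact force between the fingers and pail above 1 N and contact force between pail and hook_stand below 0.1 N), for 0.2 s.
3. the handle is pressed home against the bottom of the hook (more than 5 N), below the closed keepers, before it is let go (x of bail_grip in the frame of hook_stand between -0.008 and 0.008 m and z of bail_grip in the frame of hook_stand below 0.262 m and contact force between pail and hook_stand above 5 N and value of joint each of keeper_left, keeper_right below 0.05 rad and contact force between the fingers and pail above 1 N), for 0.2 s.
At the end, for the whole second after the job is handed in: The pail hangs still and within 20 degrees of upright on the hook, 30 mm or more above the counter; the grip is within 8 mm of the seat line and 15 mm of the middle between the prongs; both keepers closed (below 0.05 rad) over the handle; the gripper has let go (contact force between pail and hook_stand above 1.2 N and height (world z) of pail above 0.03 m and x of bail_grip in the frame of hook_stand between -0.008 and 0.008 m and y of bail_grip in the frame of hook_stand between -0.015 and 0.015 m and z of bail_grip in the frame of hook_stand between 0.226 and 0.262 m and value of joint each of keeper_left, keeper_right below 0.05 rad and angle between pail's own z axis and vertical below 0.35 rad and linear speed of pail below 0.05 m/s and contact force between the fingers and pail below 0.1 N); the robot touches nothing.
It fails at once if the pail and handle push on the hook with more than 25 N (contact force between pail and hook_stand above 25 N).
It fails at once if the folded handle is handled roughly (the fingers push on the pail or handle with more than 8 N before it is up) (value of joint bail below 1.1 rad and height (world z) of pail below 0.004 m and contact force between the fingers and pail above 8 N).
It fails at once if the pail is tipped over (more than 40 degrees) (angle between pail's own z axis and vertical above 0.7 rad).
It fails at once if the pail is dropped (faster than 0.3 m/s with the fingers off it) (linear speed of pail above 0.3 m/s and contact force between the fingers and pail below 0.05 N).
It fails at once if a bystander is moved by more than 25 mm (distance of any of mug_center, bottle_center, canister_center, stapler_center, calculator_center, carton_center from where it was at the start of the episode above 0.025 m).
It also fails if it takes over 72 s, if anything falls off the work surface, if the arm or the gripper's body presses on something with over 40 N, if the wrist force passes 120 N, or if a joint passes its speed limit or range.

### The arm

A 6-joint arm with a two-finger parallel gripper is mounted at the origin on the work surface. World frame = base frame: x ahead of the robot, y to its left, z up, the work surface at z = 0. Lengths are in m, angles in degrees, forces in N, time in s.
With the tool pointing down it reaches from about 0.35 to 0.95 m from the base axis. Payload 17.4 kg.
Tool frame: the origin (TCP) lies midway between the tips of the shut fingers; the grasp point (between the pads) lies 19 mm behind it; z points along the fingers, y is the direction in which the jaws open and shut (so a half turn about z gives the same grasp; the last joint's range is limited). The gripper opens to 93 mm and grips with 3 to 60 N. Pads are 15 mm wide; open, the fingers measure 128 mm over their backs; the gripper's body (75 mm by 188 mm) begins 65 mm behind the grasp point.
Start: joints at [74.668, 6.646, 82.598, -0, 90.757, -2.166], TCP at [0.154, 0.657, 0.219] pointing down, gripper open.
Joint ranges: [-162.19, 162.19], [-47.58, 125.68], [4.15, 143.07], [-65.23, 245.23], [0.69, 171.88], [-170.13, 170.13]. Speed limits (degrees/s): [108.29, 108.29, 127.2, 180, 180, 180].

### API

Orientations are given as a 3x3 rotation matrix whose columns are the frame's x, y, z axes.
In Python, from rig import env gives the robot as it stands. The module is installed in compiled form; this text tells all that it offers.
- The arm moves only by the tool arm_command, never from a script. Its argument "plan" is a list of rows, each an object of numbers: "x", "y", "z": the shift along the tool's x, y, z in cm; "rx", "ry", "rz": the turn, a rotation vector about the tool's x, y, z in rad; "claw": the opening, from -1 (shut) to 1 (fully open), so that 0 is half open. A call has 1 to 20 rows; each row is the pose to reach, as a shift and turn from the pose commanded when the call began, along the tool's axes at that moment; what a row does not reach only later rows make up. A row lasts 1/8 s, in which the tool goes at most 62.5 mm and 10.7 degrees, less where a joint would pass 70% of its speed; a pose out of reach is approached as far as the arm can. A call with a gripper value outside its range is refused whole. The fingers move at their own pace and stop on an object; the grip force is fixed at half the most. Time passes only in rows, so rows that repeat a pose let the fingers close. It gives the time, the measured TCP pose, the force and the opening at its end, in the units of the state.
- env.sense(): the state, without advancing time (a new reading comes with each control period).
- env.snapshot(name): name is "scene" or "top"; returns (picture, depth): 420x560x3 uint8, blue, green, red; 420x560 float32, m along the optical axis (not along the pixel's ray), 0 where there is no reading.
- env.camera_info(name): a dict with "camera_matrix" (3x3 intrinsics, pixels), "camera_from_world" (4x4, takes a point from world to camera coordinates). Camera axes: x right, y down, z forward; pixel columns grow to the right and rows downward; lengths in m; the calibration is good to about 2 mm. A picture is of the moment at which its call begins. camera_info takes no time and is no camera call.
- env.sign_off(): hands the job in, once; it reports no verdict.
The state is a dict: "time_s": time; "joint_pos": joint angles; "dq": joint speeds; "joint_torque": joint torques, N m; "eef_pos": TCP position; "ee_rot": TCP orientation; "ft_force": force on the tool from outside, world axes, zero at the start; "moment": the same for the moment, N m; "opening": finger opening in m.
Only numpy, scipy, OpenCV 4.12 (cv2) and the standard library are available. Lean on these libraries where they do the work, as an engineer would, in place of code of your own. Each camera call takes 0.05 s, during which the arm holds its last target.

## Working session

There is one attempt and no reset: what is moved stays moved. The work goes in short steps, Python scripts to look and compute and a tool call to move; the robot and the scene stay as the last step left them, time stands still between calls to the robot, and variables do not carry over. Pictures are saved under pics/ and viewed, and the job is handed in when it is done.

Besides the shell and the picture viewer there is one more tool, called by a JSON object that holds its "api" and its "payload". arm_command: Moves the arm, as the interface text tells. Its arguments: {"type":"object","properties":{"plan":{"type":"array","items":{"type":"object","properties":{"x":{"type":"number"},"y":{"type":"number"},"z":{"type":"number"},"rx":{"type":"number"},"ry":{"type":"number"},"rz":{"type":"number"},"claw":{"type":"number"}}}}},"required":["plan"]}

```bash
mkdir -p pics; ls; python3 - <<'E'
from rig import env
import cv2,numpy as np
s=env.sense()
for k,v in s.items(): print(k,np.round(v,3).tolist())
for n in("scene","top"):
    p,d=env.snapshot(n); cv2.imwrite(f"pics/{n}0.png",p); np.save(f"pics/{n}0.npy",d)
    c=env.camera_info(n); print(n,np.round(c["camera_matrix"],2).tolist(),np.round(c["camera_from_world"],4).tolist())
E
```

```text
pics
time_s 0.0
joint_pos [74.668, 6.675, 82.635, -0.002, 90.756, -2.166]
dq [0.119, -0.091, -0.027, 0.074, -0.094, -0.038]
joint_torque [0.005, -72.126, -62.263, 0.078, 0.024, -0.0]
eef_pos [0.154, 0.657, 0.218]
ee_rot [[-0.974, 0.228, -0.0], [0.228, 0.974, -0.001], [0.0, -0.001, -1.0]]
ft_force [0.62, -0.876, -0.202]
moment [0.029, -0.008, -0.024]
opening 0.093
scene [[499.45, 0.0, 289.24], [0.0, 499.45, 206.88], [0.0, 0.0, 1.0]] [[0.2071, 0.9783, -0.0058, -0.0842], [0.7921, -0.1712, -0.5859, -0.3032], [-0.5742, 0.1167, -0.8104, 2.1367], [0.0, 0.0, 0.0, 1.0]]
top [[530.1, 0.0, 283.48], [0.0, 530.1, 219.79], [0.0, 0.0, 1.0]] [[0.0197, -0.9996, 0.0214, -0.0403], [-0.9951, -0.0216, -0.0964, 0.537], [0.0968, -0.0194, -0.9951, 1.7442], [0.0, 0.0, 0.0, 1.0]]
```

View pics/scene0.png

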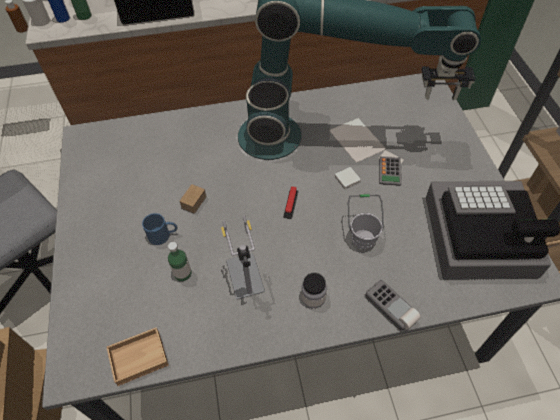

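View pics/top0.png

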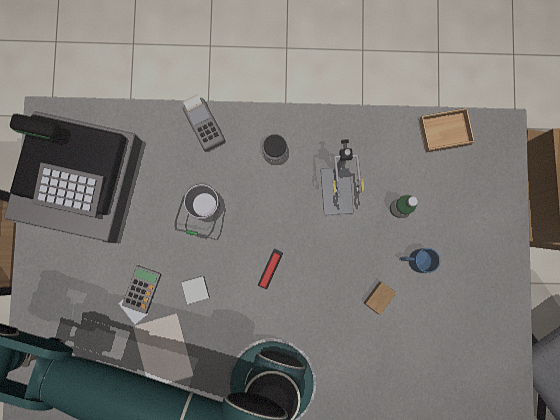

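The top view shows the pail at (203,200) with the green grip at about (191,232). The hook stand is at (345,180), with yellow keepers at about (335,187) and (361,186).

```bash
python3 - <<'E'
import cv2,numpy as np
t=cv2.imread("pics/top0.png");s=cv2.imread("pics/scene0.png")
def crop(im,x,y,w,h,k,n): cv2.imwrite(n,cv2.resize(im[y:y+h,x:x+w],None,fx=k,fy=k,interpolation=cv2.INTER_CUBIC))
a=lambda im,x,y,w,h,k:cv2.resize(im[y:y+h,x:x+w],None,fx=k,fy=k,interpolation=cv2.INTER_CUBIC)
cv2.imwrite("pics/c1.png",np.hstack([a(t,160,170,80,80,5),a(t,305,130,80,100,5)[:400]]))
cv2.imwrite("pics/c2.png",np.hstack([a(s,330,180,80,80,5),a(s,205,215,80,80,5)]))
E
```

```text
(no output)
```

View pics/c1.png

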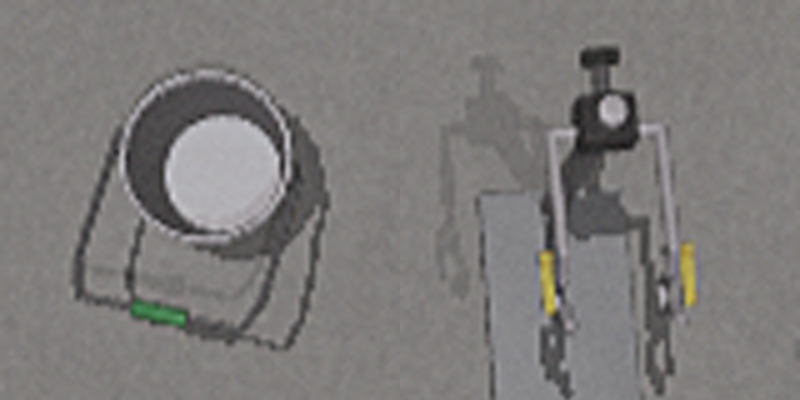

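View pics/c2.png

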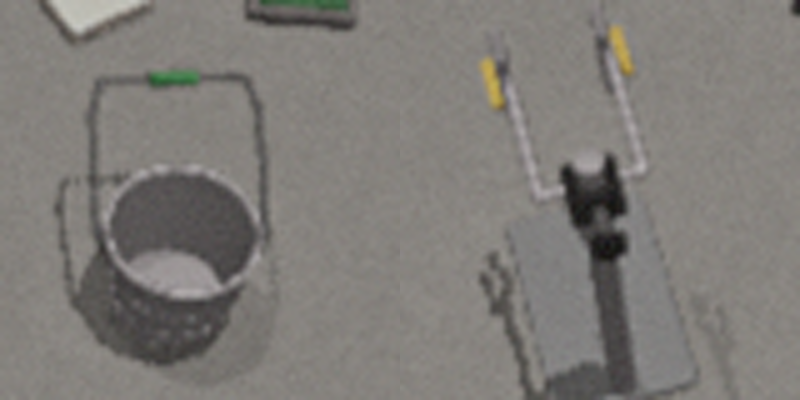

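```bash
python3 - <<'E'
import cv2,numpy as np
t=cv2.imread("pics/top0.png");s=cv2.imread("pics/scene0.png")
a=lambda im,x,y,w,h,k:cv2.resize(im[y:y+h,x:x+w],None,fx=k,fy=k,interpolation=cv2.INTER_CUBIC)
cv2.imwrite("pics/c3.png",np.hstack([a(t,310,130,60,90,6),a(s,212,212,60,90,6)]))
E
```

```text
(no output)
```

View pics/c3.png

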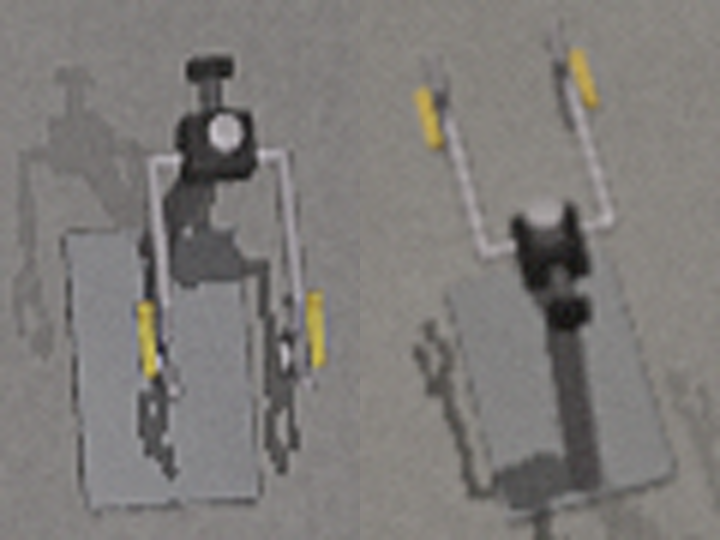

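```bash
cat > h.py <<'E'
import numpy as np,cv2
from rig import env
from scipy.optimize import least_squares
C={n:env.camera_info(n) for n in("scene","top")}
def proj(n,P):
    P=np.atleast_2d(P);M=np.array(C[n]["camera_from_world"]);K=np.array(C[n]["camera_matrix"])
    c=P@M[:3,:3].T+M[:3,3]; return (c@K.T)[:,:2]/c[:,2:]
def back(n,u,v,d):
    M=np.array(C[n]["camera_from_world"]);K=np.array(C[n]["camera_matrix"])
    c=np.linalg.inv(K)@[u,v,1]*d; return M[:3,:3].T@(c-M[:3,3])
def plane(n,u,v,z):
    o=back(n,u,v,0);p=back(n,u,v,1);return o+(p-o)*(z-o[2])/(p[2]-o[2])
def fr(x,y,a,P): 
    P=np.atleast_2d(P);c,s=np.cos(a),np.sin(a);return P@np.array([[c,s,0],[-s,c,0],[0,0,1]])+[x,y,0]
E
python3 - <<'E'
from h import *
T=lambda x,y:(x/6+310-.4,y/6+130-.4); S=lambda x,y:((x-360)/6+212-.4,y/6+212-.4)
ob=[("top",(.112,.05,.008),T(66,232)),("top",(-.048,.05,.008),T(82,506)),("top",(-.048,-.05,.008),T(260,497)),
("scene",(-.048,-.05,.008),S(447,295)),("scene",(.112,-.05,.008),S(515,520)),("scene",(.112,.05,.008),S(675,475)),
("top",(.1,0,.302),T(225,131)),("scene",(.1,0,.302),S(545,212)),
("top","L",T(147,340)),("top","R",T(316,330)),("scene","R",S(429,118)),("scene","L",S(583,78))]
def f(p):
    r=[]
    for n,P,o in ob:
        if P=="L":P=(p[3],.041,p[4])
        if P=="R":P=(p[3],-.041,p[4])
        r+=list((proj(n,fr(p[0],p[1],p[2],P))-o).ravel())
    return r
s=least_squares(f,[.7,-.2,0,0,.277],loss="soft_l1");print("stand",s.x.round(4));print(np.reshape(f(s.x),(-1,2)).round(1).tolist())
t=lambda x,y:(x/5+160-.4,y/5+170-.4);q=lambda x,y:(x/5+330-.4,y/5+180-.4)
ob2=[("top",0,t(207,156)),("top",1,t(158,314)),("top",2,t(78,298)),("top",3,t(240,335)),
("scene",0,q(182,233)),("scene",1,q(174,77)),("scene",3,q(97,78)),("scene",2,q(248,77))]
def g(p):
    x=-.115*np.cos(p[3]);z=.082+.115*np.sin(p[3])
    L=[(0,0,.09),(x,0,z),(x,.052,z),(x,-.052,z)]
    return np.ravel([proj(n,fr(p[0],p[1],p[2],L[i]))[0]-o for n,i,o in ob2])
s=least_squares(g,[.6,.2,0,.2]);print("pail",s.x.round(4));print(g(s.x).reshape(-1,2).round(1).tolist())
p=s.x;print("grip",fr(*p[:3],(-.115*np.cos(p[3]),0,.082+.115*np.sin(p[3]))).round(4))
for n,o in(("top",ob2[1][2]),("scene",ob2[5][2])):
    d=np.load(f"pics/{n}0.npy");print(n,back(n,*o,d[int(round(o[1])),int(round(o[0]))]).round(4))
E
```

```text
stand [ 0.612  -0.2108  0.0881  0.0065  0.2696]
[[-0.5, -0.1], [0.4, 0.8], [0.1, 0.3], [-0.4, -1.0], [-1.3, 1.1], [0.7, 0.6], [0.0, -0.1], [0.2, 0.3], [-0.0, 0.1], [-0.1, -0.1], [0.1, -0.1], [0.3, -0.0]]
pail [ 0.5848  0.2388 -0.2008  0.4082]
[[-0.0, 0.8], [0.3, 0.2], [0.1, -0.2], [0.1, -0.3], [0.0, -0.5], [-0.0, 0.3], [0.9, 0.3], [-0.3, 0.2]]
grip [[0.4813 0.2598 0.1277]]
top [0.4818 0.2604 0.1299]
scene [0.4836 0.2586 0.133 ]
```

```bash
cat >> h.py <<'E'
from scipy.spatial.transform import Rotation as Ro
PAIL=[.5848,.2388,-.2008];STAND=[.612,-.2108,.0881]
def rot(a,t): return Ro.from_euler('z',a).as_matrix()@np.array([[0,np.cos(t),np.sin(t)],[1,0,0],[0,np.sin(t),-np.cos(t)]])
def rows(tg,base=None):
    s=env.sense();p0,R0=(np.array(s["eef_pos"]),np.array(s["ee_rot"])) if base is None else base
    for p,R in tg:
        d=R0.T@(np.array(p)-p0)*100; r=Ro.from_matrix(R0.T@R).as_rotvec()
        print(dict(zip(("x","y","z","rx","ry","rz"),[float(v) for v in np.r_[d.round(2),r.round(3)]])))
def st():
    s=env.sense();print(round(s["time_s"],2),np.round(s["eef_pos"],4),"F",np.round(s["ft_force"],2),"op",round(s["opening"],4));return s
def push(th,gap=0,t=np.radians(15),d=.012):
    n=np.array([np.cos(t),0,np.sin(t)]);z=np.array([np.sin(t),0,-np.cos(t)])
    c=np.array([-.115*np.cos(th),0,.082+.115*np.sin(th)])
    return fr(*PAIL,c-n*(.0235+gap)+z*d)[0],rot(PAIL[2],t)
E
python3 - <<'E'
from h import *
print([plane("top",118,240,z).round(3) for z in(0,.15)])
R=rot(PAIL[2],np.radians(15)); p=push(.408,.03)[0]
print(p)
s=env.sense()
rows([((.25,.55,.38),R),((.42,.30,.34),R),(p+[-.0,0,.12],R),(p,R)])
E
```

```text
[array([0.46 , 0.524, 0.   ]), array([0.452, 0.481, 0.15 ])]
[0.43376535 0.26954205 0.10219111]
{'x': -11.81, 'y': -8.25, 'z': -16.19, 'rx': -0.208, 'ry': -0.201, 'rz': 1.532}
{'x': -34.06, 'y': -28.72, 'z': -12.17, 'rx': -0.208, 'ry': -0.201, 'rz': 1.532}
{'x': -36.1, 'y': -31.36, 'z': -0.39, 'rx': -0.208, 'ry': -0.201, 'rz': 1.532}
{'x': -36.1, 'y': -31.34, 'z': 11.61, 'rx': -0.208, 'ry': -0.201, 'rz': 1.532}
```

{"api": "arm_command", "payload": {"plan": [{"x": -3,"y": -2,"z": -6,"rx": -0.02,"ry": -0.02,"rz": 0.15,"claw": -1},{"x": -7,"y": -5,"z": -12,"rx": -0.04,"ry": -0.04,"rz": 0.3,"claw": -1},{"x": -12,"y": -8,"z": -16,"rx": -0.06,"ry": -0.06,"rz": 0.45,"claw": -1},{"x": -16,"y": -12,"z": -16,"rx": -0.08,"ry": -0.08,"rz": 0.6,"claw": -1},{"x": -20,"y": -16,"z": -15.5,"rx": -0.11,"ry": -0.1,"rz": 0.77,"claw": -1},{"x": -24,"y": -20,"z": -15,"rx": -0.13,"ry": -0.13,"rz": 0.93,"claw": -1},{"x": -28,"y": -24,"z": -14,"rx": -0.15,"ry": -0.15,"rz": 1.1,"claw": -1},{"x": -32,"y": -27,"z": -13,"rx": -0.18,"ry": -0.17,"rz": 1.27,"claw": -1},{"x": -34,"y": -28.7,"z": -12,"rx": -0.195,"ry": -0.19,"rz": 1.43,"claw": -1},{"x": -35,"y": -30,"z": -9,"rx": -0.208,"ry": -0.201,"rz": 1.532,"claw": -1},{"x": -36.1,"y": -31.36,"z": -5,"rx": -0.208,"ry": -0.201,"rz": 1.532,"claw": -1},{"x": -36.1,"y": -31.36,"z": -2,"rx": -0.208,"ry": -0.201,"rz": 1.532,"claw": -1},{"x": -36.1,"y": -31.36,"z": -2,"rx": -0.208,"ry": -0.201,"rz": 1.532,"claw": -1}]}}

```text
time_s: 1.72
eef_pos: [0.4332, 0.269, 0.2365]
ee_rot: [[0.199, 0.947, 0.251], [0.98, -0.192, -0.053], [-0.002, 0.256, -0.967]]
ft_force: [-0.8, -0.6, 0.5]
opening: 0.0005
```

```bash
python3 - <<'E'
from h import *
s=st();print(np.round(s["joint_pos"],1))
rows([push(.408,.03)])
p,_=env.snapshot("scene");cv2.imwrite("pics/s1.png",cv2.resize(p[100:280,260:460],None,fx=3,fy=3))
E
```

```text
1.73 [0.4332 0.269  0.2365] F [-0.76 -0.58  0.49] op 0.0005
[ 35.4 -21.4 107.3 -10.9  84.   47. ]
{'x': 0.09, 'y': -3.4, 'z': 13.0, 'rx': -0.003, 'ry': 0.002, 'rz': 0.0}
```

View pics/s1.png

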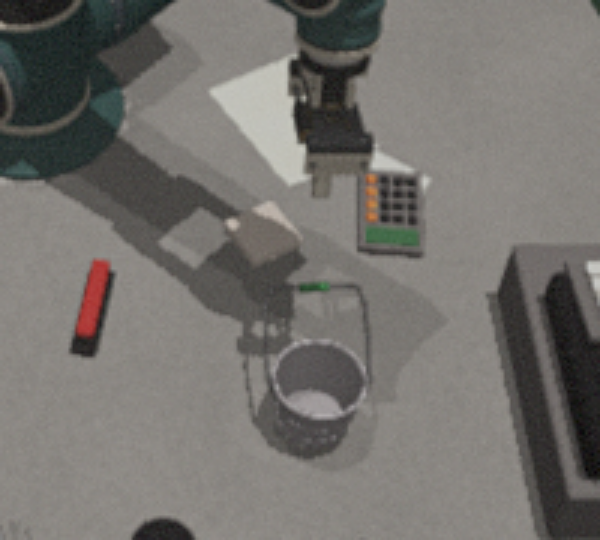

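```bash
python3 - <<'E'
from h import *
rows([push(.408,g) for g in(.03,.015,.004)]+[push(th) for th in(.42,.5,.6,.7,.8,.9,1.0,1.1,1.2,1.3,1.38,1.45,1.5,1.54)])
E
```

```text
{'x': 0.0, 'y': -3.51, 'z': 13.18, 'rx': -0.001, 'ry': 0.0, 'rz': 0.0}
{'x': 0.0, 'y': -2.01, 'z': 13.18, 'rx': -0.001, 'ry': 0.0, 'rz': 0.0}
{'x': 0.0, 'y': -0.91, 'z': 13.18, 'rx': -0.001, 'ry': 0.0, 'rz': 0.0}
{'x': 0.0, 'y': -0.42, 'z': 13.07, 'rx': -0.001, 'ry': 0.0, 'rz': 0.0}
{'x': 0.0, 'y': 0.18, 'z': 12.38, 'rx': -0.001, 'ry': 0.0, 'rz': 0.0}
{'x': 0.0, 'y': 1.02, 'z': 11.59, 'rx': -0.001, 'ry': 0.0, 'rz': 0.0}
{'x': 0.0, 'y': 1.93, 'z': 10.89, 'rx': -0.001, 'ry': 0.0, 'rz': 0.0}
{'x': 0.0, 'y': 2.9, 'z': 10.28, 'rx': -0.001, 'ry': 0.0, 'rz': 0.0}
{'x': 0.0, 'y': 3.93, 'z': 9.77, 'rx': -0.001, 'ry': 0.0, 'rz': 0.0}
{'x': 0.0, 'y': 5.01, 'z': 9.36, 'rx': -0.001, 'ry': 0.0, 'rz': 0.0}
{'x': 0.0, 'y': 6.12, 'z': 9.07, 'rx': -0.001, 'ry': 0.0, 'rz': 0.0}
{'x': 0.0, 'y': 7.25, 'z': 8.88, 'rx': -0.001, 'ry': 0.0, 'rz': 0.0}
{'x': -0.0, 'y': 8.4, 'z': 8.81, 'rx': -0.001, 'ry': 0.0, 'rz': 0.0}
{'x': -0.0, 'y': 9.32, 'z': 8.84, 'rx': -0.001, 'ry': 0.0, 'rz': 0.0}
{'x': -0.0, 'y': 10.12, 'z': 8.93, 'rx': -0.001, 'ry': 0.0, 'rz': 0.0}
{'x': -0.0, 'y': 10.69, 'z': 9.02, 'rx': -0.001, 'ry': 0.0, 'rz': 0.0}
{'x': -0.0, 'y': 11.14, 'z': 9.12, 'rx': -0.001, 'ry': 0.0, 'rz': 0.0}
```

{"api": "arm_command", "payload": {"plan": [{"x": 0,"y": -3.5,"z": 4},{"x": 0,"y": -3.5,"z": 8},{"x": 0,"y": -3.5,"z": 11.5},{"x": 0,"y": -3.5,"z": 13.2},{"x": 0,"y": -2.6,"z": 13.2},{"x": 0,"y": -1.8,"z": 13.2},{"x": 0,"y": -1.3,"z": 13.2},{"x": 0,"y": -1.0,"z": 13.2}]}}

```text
schema error: expected keys x, y, z, rx, ry, rz, claw
```

```bash
python3 - <<'E'
from h import *
s=st();
rows([push(.408,.004)]+[push(th) for th in(.42,.5,.6,.7,.8,.9,1.0,1.1,1.2,1.3,1.38,1.45,1.5,1.54)])
p,_=env.snapshot("scene");cv2.imwrite("pics/s2.png",cv2.resize(p[100:280,260:460],None,fx=3,fy=3))
E
```

```text
1.77 [0.4337 0.2695 0.2386] F [-0.05  0.49  0.04] op 0.0004
{'x': 0.0, 'y': -0.91, 'z': 13.18, 'rx': -0.001, 'ry': 0.0, 'rz': 0.0}
{'x': 0.0, 'y': -0.42, 'z': 13.07, 'rx': -0.001, 'ry': 0.0, 'rz': 0.0}
{'x': 0.0, 'y': 0.18, 'z': 12.38, 'rx': -0.001, 'ry': 0.0, 'rz': 0.0}
{'x': 0.0, 'y': 1.02, 'z': 11.59, 'rx': -0.001, 'ry': 0.0, 'rz': 0.0}
{'x': 0.0, 'y': 1.93, 'z': 10.89, 'rx': -0.001, 'ry': 0.0, 'rz': 0.0}
{'x': 0.0, 'y': 2.9, 'z': 10.28, 'rx': -0.001, 'ry': 0.0, 'rz': 0.0}
{'x': 0.0, 'y': 3.93, 'z': 9.77, 'rx': -0.001, 'ry': 0.0, 'rz': 0.0}
{'x': 0.0, 'y': 5.01, 'z': 9.36, 'rx': -0.001, 'ry': 0.0, 'rz': 0.0}
{'x': 0.0, 'y': 6.12, 'z': 9.07, 'rx': -0.001, 'ry': 0.0, 'rz': 0.0}
{'x': 0.0, 'y': 7.25, 'z': 8.88, 'rx': -0.001, 'ry': 0.0, 'rz': 0.0}
{'x': -0.0, 'y': 8.4, 'z': 8.81, 'rx': -0.001, 'ry': 0.0, 'rz': 0.0}
{'x': -0.0, 'y': 9.32, 'z': 8.84, 'rx': -0.001, 'ry': 0.0, 'rz': 0.0}
{'x': -0.0, 'y': 10.12, 'z': 8.93, 'rx': -0.001, 'ry': 0.0, 'rz': 0.0}
{'x': -0.0, 'y': 10.69, 'z': 9.02, 'rx': -0.001, 'ry': 0.0, 'rz': 0.0}
{'x': -0.0, 'y': 11.14, 'z': 9.12, 'rx': -0.001, 'ry': 0.0, 'rz': 0.0}
```

View pics/s2.png

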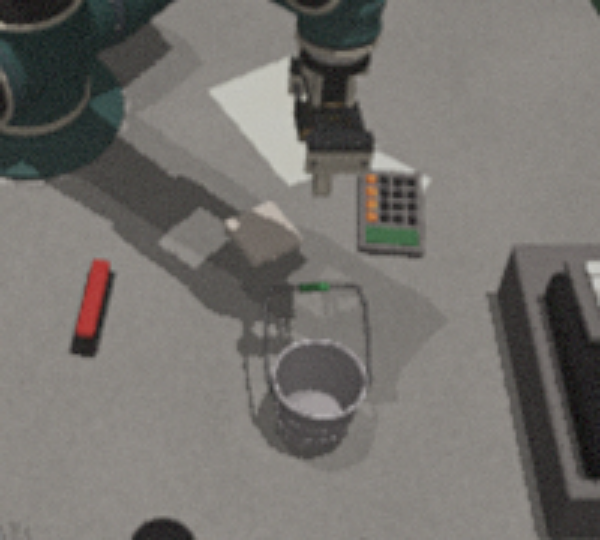

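All keys are required, so nothing moved and the picture is unchanged. I'll resend with every key filled in.

{"api": "arm_command", "payload": {"plan": [{"x": 0,"y": -3.5,"z": 4,"rx": 0,"ry": 0,"rz": 0,"claw": -1},{"x": 0,"y": -3.5,"z": 8,"rx": 0,"ry": 0,"rz": 0,"claw": -1},{"x": 0,"y": -3.5,"z": 11.5,"rx": 0,"ry": 0,"rz": 0,"claw": -1},{"x": 0,"y": -3.5,"z": 13.2,"rx": 0,"ry": 0,"rz": 0,"claw": -1},{"x": 0,"y": -2.6,"z": 13.2,"rx": 0,"ry": 0,"rz": 0,"claw": -1},{"x": 0,"y": -1.8,"z": 13.2,"rx": 0,"ry": 0,"rz": 0,"claw": -1},{"x": 0,"y": -1.3,"z": 13.2,"rx": 0,"ry": 0,"rz": 0,"claw": -1},{"x": 0,"y": -1.0,"z": 13.2,"rx": 0,"ry": 0,"rz": 0,"claw": -1},{"x": 0,"y": -1.0,"z": 13.2,"rx": 0,"ry": 0,"rz": 0,"claw": -1}]}}

```text
time_s: 2.95
eef_pos: [0.458, 0.2649, 0.1088]
ee_rot: [[0.199, 0.947, 0.254], [0.98, -0.193, -0.051], [0.001, 0.259, -0.966]]
ft_force: [0.9, -0.0, -0.3]
opening: 0.0005
```

```bash
python3 - <<'E'
from h import *
p,_=env.snapshot("scene");cv2.imwrite("pics/s3.png",cv2.resize(p[130:260,310:430],None,fx=5,fy=4.5))
s=st();
rows([push(.408,.004)]+[push(th) for th in(.42,.5,.6,.7,.8,.9,1.0,1.1,1.2,1.3,1.38,1.45,1.5,1.54)])
E
```

```text
3.0 [0.4578 0.2649 0.1086] F [ 0.22 -0.64 -0.5 ] op 0.0003
{'x': -0.02, 'y': 0.07, 'z': -0.01, 'rx': -0.0, 'ry': -0.001, 'rz': 0.0}
{'x': -0.02, 'y': 0.55, 'z': -0.12, 'rx': -0.0, 'ry': -0.001, 'rz': 0.0}
{'x': -0.02, 'y': 1.16, 'z': -0.81, 'rx': -0.0, 'ry': -0.001, 'rz': 0.0}
{'x': -0.02, 'y': 1.99, 'z': -1.6, 'rx': -0.0, 'ry': -0.001, 'rz': 0.0}
{'x': -0.02, 'y': 2.9, 'z': -2.31, 'rx': -0.0, 'ry': -0.001, 'rz': 0.0}
{'x': -0.02, 'y': 3.88, 'z': -2.92, 'rx': -0.0, 'ry': -0.001, 'rz': 0.0}
{'x': -0.02, 'y': 4.91, 'z': -3.43, 'rx': -0.0, 'ry': -0.001, 'rz': 0.0}
{'x': -0.02, 'y': 5.98, 'z': -3.83, 'rx': -0.0, 'ry': -0.001, 'rz': 0.0}
{'x': -0.02, 'y': 7.09, 'z': -4.12, 'rx': -0.0, 'ry': -0.001, 'rz': 0.0}
{'x': -0.02, 'y': 8.23, 'z': -4.31, 'rx': -0.0, 'ry': -0.001, 'rz': 0.0}
{'x': -0.02, 'y': 9.38, 'z': -4.37, 'rx': -0.0, 'ry': -0.001, 'rz': 0.0}
{'x': -0.02, 'y': 10.3, 'z': -4.35, 'rx': -0.0, 'ry': -0.001, 'rz': 0.0}
{'x': -0.02, 'y': 11.1, 'z': -4.26, 'rx': -0.0, 'ry': -0.001, 'rz': 0.0}
{'x': -0.02, 'y': 11.66, 'z': -4.17, 'rx': -0.0, 'ry': -0.001, 'rz': 0.0}
{'x': -0.02, 'y': 12.11, 'z': -4.07, 'rx': -0.0, 'ry': -0.001, 'rz': 0.0}
```

View pics/s3.png

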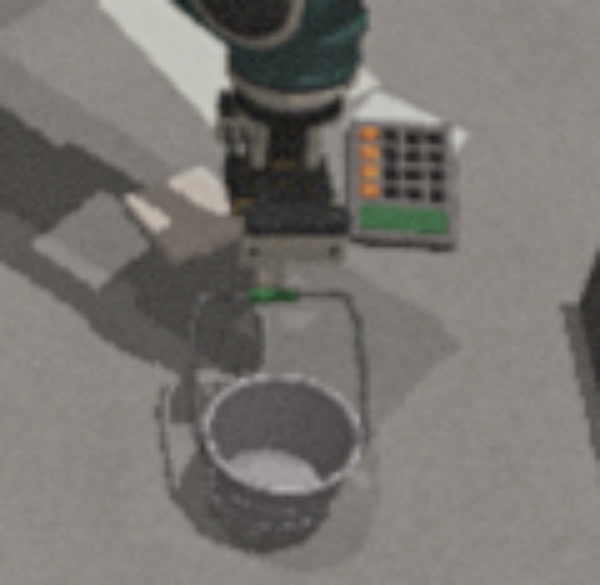

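The finger sits behind and centred on the sleeve at (272,293). Next I'll follow the arc slowly.

{"api": "arm_command", "payload": {"plan": [{"x": 0,"y": 0.3,"z": 0,"rx": 0,"ry": 0,"rz": 0,"claw": -1},{"x": 0,"y": 0.55,"z": -0.1,"rx": 0,"ry": 0,"rz": 0,"claw": -1},{"x": 0,"y": 0.85,"z": -0.45,"rx": 0,"ry": 0,"rz": 0,"claw": -1},{"x": 0,"y": 1.15,"z": -0.8,"rx": 0,"ry": 0,"rz": 0,"claw": -1},{"x": 0,"y": 1.55,"z": -1.2,"rx": 0,"ry": 0,"rz": 0,"claw": -1},{"x": 0,"y": 2.0,"z": -1.6,"rx": 0,"ry": 0,"rz": 0,"claw": -1},{"x": 0,"y": 2.45,"z": -1.95,"rx": 0,"ry": 0,"rz": 0,"claw": -1},{"x": 0,"y": 2.9,"z": -2.3,"rx": 0,"ry": 0,"rz": 0,"claw": -1},{"x": 0,"y": 3.4,"z": -2.6,"rx": 0,"ry": 0,"rz": 0,"claw": -1},{"x": 0,"y": 3.9,"z": -2.9,"rx": 0,"ry": 0,"rz": 0,"claw": -1},{"x": 0,"y": 4.4,"z": -3.2,"rx": 0,"ry": 0,"rz": 0,"claw": -1},{"x": 0,"y": 4.9,"z": -3.4,"rx": 0,"ry": 0,"rz": 0,"claw": -1}]}}

```text
time_s: 4.5
eef_pos: [0.4959, 0.2571, 0.1544]
ee_rot: [[0.199, 0.947, 0.254], [0.98, -0.193, -0.051], [0.001, 0.259, -0.966]]
ft_force: [0.3, 0.0, -0.5]
opening: 0.0003
```

```bash
python3 - <<'E'
from h import *
p,_=env.snapshot("scene");cv2.imwrite("pics/s4.png",cv2.resize(p[130:260,310:430],None,fx=5,fy=4.5))
s=st();
rows([push(th) for th in(.9,1.0,1.1,1.2,1.3,1.38,1.45,1.5,1.54)])
E
```

```text
4.55 [0.4963 0.2571 0.1547] F [ 0.11 -0.33  0.79] op 0.0003
{'x': -0.03, 'y': -0.08, 'z': 0.01, 'rx': 0.0, 'ry': -0.001, 'rz': 0.0}
{'x': -0.03, 'y': 1.0, 'z': -0.39, 'rx': 0.0, 'ry': -0.001, 'rz': 0.0}
{'x': -0.03, 'y': 2.11, 'z': -0.69, 'rx': 0.0, 'ry': -0.001, 'rz': 0.0}
{'x': -0.03, 'y': 3.24, 'z': -0.87, 'rx': 0.0, 'ry': -0.001, 'rz': 0.0}
{'x': -0.03, 'y': 4.39, 'z': -0.94, 'rx': 0.0, 'ry': -0.001, 'rz': 0.0}
{'x': -0.03, 'y': 5.31, 'z': -0.91, 'rx': 0.0, 'ry': -0.001, 'rz': 0.0}
{'x': -0.03, 'y': 6.11, 'z': -0.82, 'rx': 0.0, 'ry': -0.001, 'rz': 0.0}
{'x': -0.03, 'y': 6.68, 'z': -0.73, 'rx': 0.0, 'ry': -0.001, 'rz': 0.0}
{'x': -0.03, 'y': 7.13, 'z': -0.63, 'rx': 0.0, 'ry': -0.001, 'rz': 0.0}
```

View pics/s4.png

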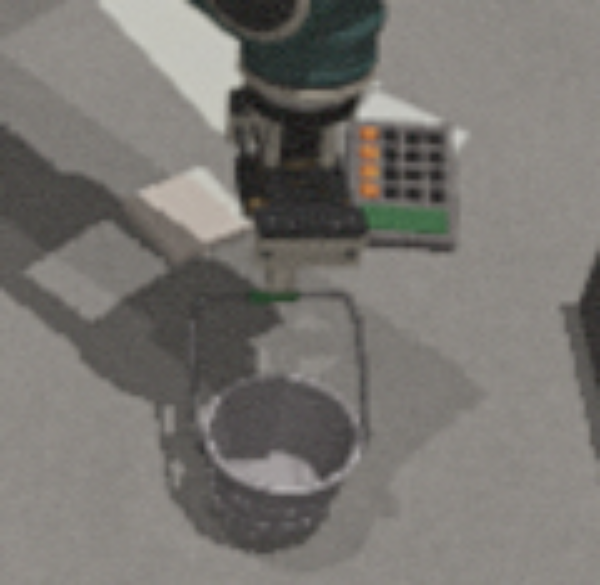

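```bash
python3 - <<'E'
from h import *
p,d=env.snapshot("scene")
m=(p[...,1]>p[...,2]*1.5+15)&(p[...,1]>p[...,0]*1.3+10); m[:185]=0;m[:,:345]=0;m[205:]=0;m[:,385:]=0
v,u=np.nonzero(m);print(len(v),u.mean(),v.mean())
P=np.array([back("scene",a,b,d[b,a]) for a,b in zip(u,v)]);print(np.median(P,0).round(4))
c,s=np.cos(PAIL[2]),np.sin(PAIL[2]);g=np.median(P,0)-[*PAIL[:2],0];x=c*g[0]+s*g[1];print(x,np.arctan2(g[2]-.088,-x))
E
```

```text
0 nan nan
nan
nan nan<stdin>:4: RuntimeWarning: Mean of empty slice.
  ret = ret.dtype.type(ret / rcount)
  return _methods._mean(a, axis=axis, dtype=dtype,
```

```bash
python3 - <<'E'
from h import *
p,d=env.snapshot("scene")
for v in range(193,199):
  for u in(362,365,368): print(v,u,p[v,u],back("scene",u,v,d[v,u]).round(3))
E
```

```text
193 362 [114 117 122] [0.38  0.296 0.001]
193 365 [ 95 105 111] [0.508 0.248 0.179]
193 368 [ 92  99 104] [0.502 0.262 0.168]
194 362 [86 94 92] [0.482 0.249 0.139]
194 365 [86 96 98] [0.506 0.25  0.169]
194 368 [80 92 90] [0.5   0.264 0.159]
195 362 [51 75 49] [0.484 0.249 0.136]
195 365 [61 80 65] [0.484 0.261 0.133]
195 368 [53 71 53] [0.491 0.269 0.14 ]
196 362 [40 65 35] [0.485 0.249 0.131]
196 365 [53 71 52] [0.485 0.261 0.128]
196 368 [54 75 49] [0.486 0.272 0.126]
197 362 [55 69 59] [ 0.397  0.291 -0.   ]
197 365 [ 95 103 103] [0.405 0.3   0.007]
197 368 [ 95 102 102] [ 0.401  0.315 -0.002]
198 362 [63 67 70] [0.403 0.289 0.002]
198 365 [100 104 106] [0.408 0.3   0.005]
198 368 [116 120 127] [0.414 0.309 0.01 ]
```

The depth shows the sleeve still at (0.485, 0.261, 0.13). The fingertip is thinner than I assumed, so it passed over the sleeve without touching it. I'll change method: cage the sleeve between half-open jaws, whose pad faces are known exactly, and push with the rear pad.

```bash
cat >> h.py <<'E'
def cage(th,off=0,up=0,t=np.radians(15),d=.019):  # off: tool-y lead of the tool axis over the sleeve
    n=np.array([np.cos(t),0,np.sin(t)]);z=np.array([np.sin(t),0,-np.cos(t)])
    c=np.array([-.115*np.cos(th),0,.082+.115*np.sin(th)])
    return fr(*PAIL,c+n*off+z*(d-up))[0],rot(PAIL[2],t)
E
python3 - <<'E'
from h import *
st()
rows([cage(.408,0,u) for u in(.07,.04,0)]+[cage(t,.011) for t in(.408,.5,.6,.7,.8,.9,1,1.1,1.2,1.3,1.4,1.5,1.55)])
E
```

```text
4.65 [0.4958 0.2571 0.1541] F [0.57 0.04 0.17] op 0.0002
{'x': -0.02, 'y': -2.11, 'z': -2.92, 'rx': -0.0, 'ry': -0.001, 'rz': -0.0}
{'x': -0.02, 'y': -2.1, 'z': 0.08, 'rx': -0.0, 'ry': -0.001, 'rz': -0.0}
{'x': -0.02, 'y': -2.1, 'z': 4.08, 'rx': -0.0, 'ry': -0.001, 'rz': -0.0}
{'x': -0.02, 'y': -1.0, 'z': 4.08, 'rx': -0.0, 'ry': -0.001, 'rz': -0.0}
{'x': -0.02, 'y': -0.31, 'z': 3.28, 'rx': -0.0, 'ry': -0.001, 'rz': -0.0}
{'x': -0.02, 'y': 0.52, 'z': 2.49, 'rx': -0.0, 'ry': -0.001, 'rz': -0.0}
{'x': -0.02, 'y': 1.43, 'z': 1.79, 'rx': -0.0, 'ry': -0.001, 'rz': -0.0}
{'x': -0.02, 'y': 2.41, 'z': 1.18, 'rx': -0.0, 'ry': -0.001, 'rz': -0.0}
{'x': -0.02, 'y': 3.44, 'z': 0.67, 'rx': -0.0, 'ry': -0.001, 'rz': -0.0}
{'x': -0.02, 'y': 4.51, 'z': 0.26, 'rx': -0.0, 'ry': -0.001, 'rz': -0.0}
{'x': -0.02, 'y': 5.62, 'z': -0.03, 'rx': -0.0, 'ry': -0.001, 'rz': -0.0}
{'x': -0.02, 'y': 6.76, 'z': -0.21, 'rx': -0.0, 'ry': -0.001, 'rz': -0.0}
{'x': -0.02, 'y': 7.91, 'z': -0.28, 'rx': -0.0, 'ry': -0.001, 'rz': -0.0}
{'x': -0.02, 'y': 9.06, 'z': -0.24, 'rx': -0.0, 'ry': -0.001, 'rz': -0.0}
{'x': -0.02, 'y': 10.19, 'z': -0.07, 'rx': -0.0, 'ry': -0.001, 'rz': -0.0}
{'x': -0.02, 'y': 10.76, 'z': 0.05, 'rx': -0.0, 'ry': -0.001, 'rz': -0.0}
```

{"api": "arm_command", "payload": {"plan": [{"x": 0,"y": -1,"z": -2.9,"rx": 0,"ry": 0,"rz": 0,"claw": -1},{"x": 0,"y": -2.1,"z": -2.9,"rx": 0,"ry": 0,"rz": 0,"claw": -0.27},{"x": 0,"y": -2.1,"z": -2.9,"rx": 0,"ry": 0,"rz": 0,"claw": -0.27},{"x": 0,"y": -2.1,"z": -2.9,"rx": 0,"ry": 0,"rz": 0,"claw": -0.27},{"x": 0,"y": -2.1,"z": -2.9,"rx": 0,"ry": 0,"rz": 0,"claw": -0.27}]}}

```text
time_s: 5.28
eef_pos: [0.4685, 0.2625, 0.1761]
ee_rot: [[0.199, 0.947, 0.253], [0.98, -0.193, -0.051], [0.0, 0.258, -0.966]]
ft_force: [-0.3, -1.0, 0.6]
opening: 0.0322
```

```bash
python3 - <<'E'
from h import *
st()
p,_=env.snapshot("top");cv2.imwrite("pics/t5.png",cv2.resize(p[165:285,145:265],None,fx=5,fy=5))
E
```

```text
5.28 [0.4685 0.2625 0.1761] F [-0.26 -0.98  0.64] op 0.0322
```

View pics/t5.png

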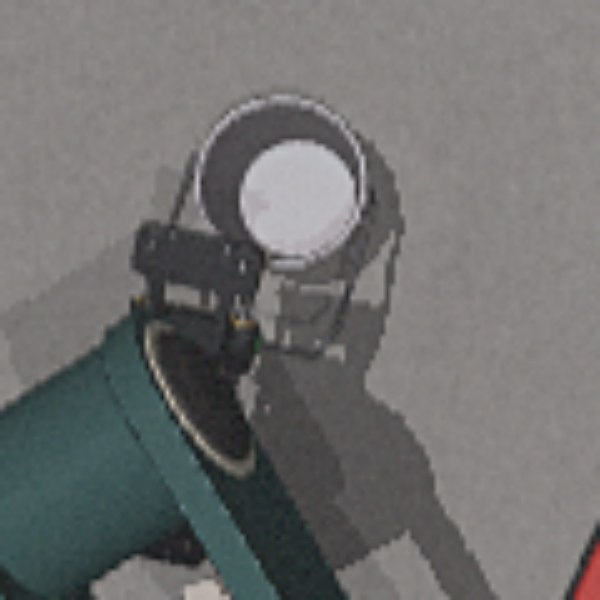

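The gripper hides the grip in the top view, though the pail is unmoved. I'll descend with the jaws around the sleeve.

{"api": "arm_command", "payload": {"plan": [{"x": 0,"y": 0,"z": 2.5,"rx": 0,"ry": 0,"rz": 0,"claw": -0.27},{"x": 0,"y": 0,"z": 4,"rx": 0,"ry": 0,"rz": 0,"claw": -0.27},{"x": 0,"y": 0,"z": 5,"rx": 0,"ry": 0,"rz": 0,"claw": -0.27},{"x": 0,"y": 0,"z": 6,"rx": 0,"ry": 0,"rz": 0,"claw": -0.27},{"x": 0,"y": 0,"z": 7,"rx": 0,"ry": 0,"rz": 0,"claw": -0.27},{"x": 0,"y": 0,"z": 7,"rx": 0,"ry": 0,"rz": 0,"claw": -0.27}]}}

```text
time_s: 6.08
eef_pos: [0.486, 0.259, 0.1083]
ee_rot: [[0.199, 0.947, 0.253], [0.98, -0.192, -0.051], [-0.0, 0.258, -0.966]]
ft_force: [0.1, -0.4, 0.3]
opening: 0.0337
```

```bash
python3 - <<'E'
from h import *
st()
p,d=env.snapshot("scene");cv2.imwrite("pics/s6.png",cv2.resize(p[150:250,330:410],None,fx=7,fy=6))
rows([cage(.408,0)]+[cage(t,.010) for t in(.408,.5,.6,.7,.8,.9,1,1.1,1.2,1.3,1.4,1.5,1.55)])
E
```

```text
6.08 [0.486  0.259  0.1083] F [ 0.1  -0.42  0.26] op 0.0337
{'x': -0.02, 'y': 0.02, 'z': -0.03, 'rx': -0.0, 'ry': -0.0, 'rz': 0.0}
{'x': -0.02, 'y': 1.02, 'z': -0.03, 'rx': -0.0, 'ry': -0.0, 'rz': 0.0}
{'x': -0.02, 'y': 1.71, 'z': -0.83, 'rx': -0.0, 'ry': -0.0, 'rz': 0.0}
{'x': -0.02, 'y': 2.55, 'z': -1.62, 'rx': -0.0, 'ry': -0.0, 'rz': 0.0}
{'x': -0.02, 'y': 3.46, 'z': -2.33, 'rx': -0.0, 'ry': -0.0, 'rz': 0.0}
{'x': -0.02, 'y': 4.43, 'z': -2.94, 'rx': -0.0, 'ry': -0.0, 'rz': 0.0}
{'x': -0.02, 'y': 5.46, 'z': -3.45, 'rx': -0.0, 'ry': -0.0, 'rz': 0.0}
{'x': -0.02, 'y': 6.54, 'z': -3.85, 'rx': -0.0, 'ry': -0.0, 'rz': 0.0}
{'x': -0.02, 'y': 7.65, 'z': -4.15, 'rx': -0.0, 'ry': -0.0, 'rz': 0.0}
{'x': -0.02, 'y': 8.78, 'z': -4.33, 'rx': -0.0, 'ry': -0.0, 'rz': 0.0}
{'x': -0.02, 'y': 9.93, 'z': -4.4, 'rx': -0.0, 'ry': -0.0, 'rz': 0.0}
{'x': -0.02, 'y': 11.08, 'z': -4.35, 'rx': -0.0, 'ry': -0.0, 'rz': 0.0}
{'x': -0.02, 'y': 12.22, 'z': -4.19, 'rx': -0.0, 'ry': -0.0, 'rz': 0.0}
{'x': -0.02, 'y': 12.78, 'z': -4.07, 'rx': -0.0, 'ry': -0.0, 'rz': 0.0}
```

View pics/s6.png

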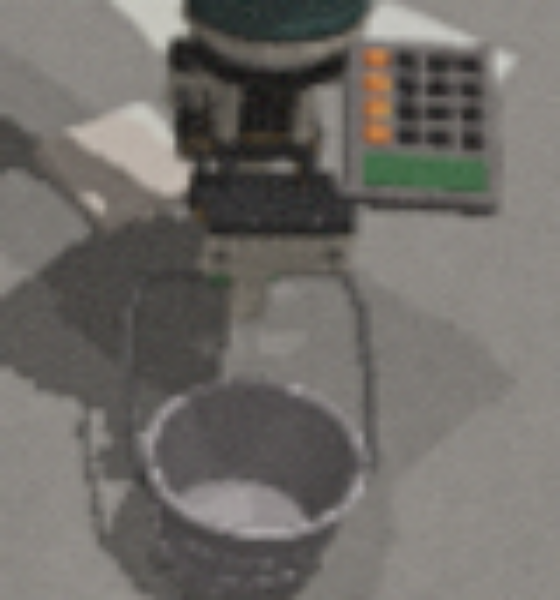

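The front finger at (253,290) covers the sleeve, with green showing to its left at (225,280). The sleeve is caged, so I'll push along the arc.

{"api": "arm_command", "payload": {"plan": [{"x": 0,"y": 0.5,"z": 0,"rx": 0,"ry": 0,"rz": 0,"claw": -0.27},{"x": 0,"y": 0.8,"z": 0,"rx": 0,"ry": 0,"rz": 0,"claw": -0.27},{"x": 0,"y": 1.1,"z": -0.1,"rx": 0,"ry": 0,"rz": 0,"claw": -0.27},{"x": 0,"y": 1.4,"z": -0.45,"rx": 0,"ry": 0,"rz": 0,"claw": -0.27},{"x": 0,"y": 1.7,"z": -0.8,"rx": 0,"ry": 0,"rz": 0,"claw": -0.27},{"x": 0,"y": 2.1,"z": -1.2,"rx": 0,"ry": 0,"rz": 0,"claw": -0.27},{"x": 0,"y": 2.55,"z": -1.6,"rx": 0,"ry": 0,"rz": 0,"claw": -0.27},{"x": 0,"y": 3,"z": -2,"rx": 0,"ry": 0,"rz": 0,"claw": -0.27},{"x": 0,"y": 3.45,"z": -2.3,"rx": 0,"ry": 0,"rz": 0,"claw": -0.27}]}}

```text
time_s: 7.25
eef_pos: [0.5132, 0.2536, 0.1406]
ee_rot: [[0.199, 0.947, 0.254], [0.98, -0.193, -0.051], [0.001, 0.259, -0.966]]
ft_force: [-1.0, 0.9, -0.6]
opening: 0.0342
```

```bash
python3 - <<'E'
from h import *
p,d=env.snapshot("scene");cv2.imwrite("pics/s7.png",cv2.resize(p[150:250,330:410],None,fx=7,fy=6))
st()
rows([cage(t,.010) for t in(.7,1.1,1.5,1.55)])
E
```

```text
7.3 [0.5137 0.2536 0.1411] F [0.64 0.24 0.61] op 0.034
{'x': -0.03, 'y': -0.09, 'z': 0.06, 'rx': 0.001, 'ry': -0.001, 'rz': -0.0}
{'x': -0.03, 'y': 4.1, 'z': -1.76, 'rx': 0.001, 'ry': -0.001, 'rz': -0.0}
{'x': -0.03, 'y': 8.67, 'z': -1.8, 'rx': 0.001, 'ry': -0.001, 'rz': -0.0}
{'x': -0.03, 'y': 9.23, 'z': -1.67, 'rx': 0.001, 'ry': -0.001, 'rz': -0.0}
```

View pics/s7.png

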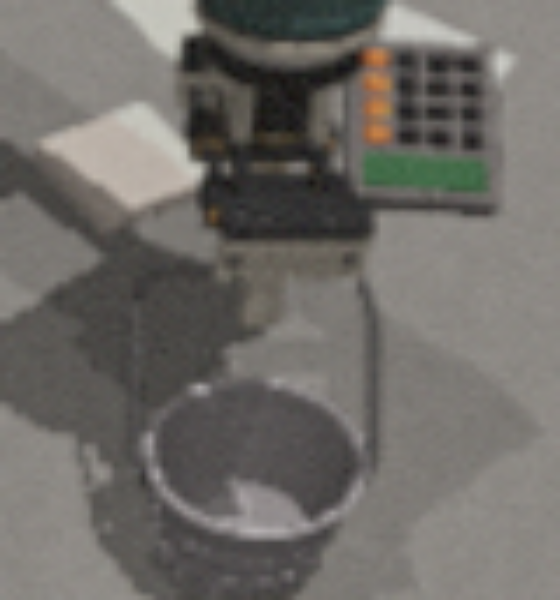

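```bash
cat >> h.py <<'E'
def wire(n,d,vs,us):
    c,s=np.cos(PAIL[2]),np.sin(PAIL[2])
    for v in vs:
        o=[]
        for u in us:
            q=back(n,u,v,d[v,u])-[*PAIL[:2],0]; l=np.array([c*q[0]+s*q[1],-s*q[0]+c*q[1],q[2]])
            if q[2]>.085: o.append((u,l.round(3).tolist(),round(float(np.arctan2(l[2]-.082,-l[0])),2)))
        print(v,o)
E
python3 - <<'E'
from h import *
p,d=env.snapshot("scene")
wire("scene",d,range(194,224,4),range(378,387))
E
```

```text
194 [(378, [-0.012, 0.02, 0.258], 1.5), (379, [-0.01, 0.023, 0.26], 1.51), (380, [-0.012, 0.027, 0.258], 1.5), (381, [-0.016, 0.031, 0.252], 1.48), (382, [-0.017, 0.035, 0.251], 1.47)]
198 [(382, [-0.076, 0.056, 0.15], 0.73)]
202 [(383, [-0.069, 0.061, 0.136], 0.66)]
206 [(383, [-0.058, 0.061, 0.128], 0.67)]
210 [(383, [-0.043, 0.06, 0.123], 0.76)]
214 [(383, [-0.036, 0.061, 0.11], 0.66)]
218 [(378, [-0.031, 0.045, 0.092], 0.32), (383, [-0.024, 0.061, 0.102], 0.7)]
222 [(379, [-0.016, 0.048, 0.089], 0.38), (380, [-0.015, 0.051, 0.091], 0.56), (381, [-0.017, 0.055, 0.088], 0.32)]
```

The wire's depth puts the bail at about 0.68 rad, so it is following the pad. I'll continue.

```bash
python3 - <<'E'
from h import *
rows([cage(t,.010) for t in(.75,.8,.85,.9,.95,1.0,1.05,1.1,1.15,1.2,1.25,1.3,1.35,1.4,1.45,1.5,1.55,1.57)])
E
```

```text
{'x': -0.03, 'y': 0.42, 'z': -0.29, 'rx': 0.0, 'ry': -0.001, 'rz': -0.0}
{'x': -0.03, 'y': 0.92, 'z': -0.59, 'rx': 0.0, 'ry': -0.001, 'rz': -0.0}
{'x': -0.03, 'y': 1.43, 'z': -0.85, 'rx': 0.0, 'ry': -0.001, 'rz': -0.0}
{'x': -0.03, 'y': 1.95, 'z': -1.09, 'rx': 0.0, 'ry': -0.001, 'rz': -0.0}
{'x': -0.03, 'y': 2.48, 'z': -1.31, 'rx': 0.0, 'ry': -0.001, 'rz': -0.0}
{'x': -0.03, 'y': 3.02, 'z': -1.5, 'rx': 0.0, 'ry': -0.001, 'rz': -0.0}
{'x': -0.03, 'y': 3.58, 'z': -1.66, 'rx': 0.0, 'ry': -0.001, 'rz': -0.0}
{'x': -0.03, 'y': 4.13, 'z': -1.79, 'rx': 0.0, 'ry': -0.001, 'rz': -0.0}
{'x': -0.03, 'y': 4.7, 'z': -1.9, 'rx': 0.0, 'ry': -0.001, 'rz': -0.0}
{'x': -0.03, 'y': 5.27, 'z': -1.97, 'rx': 0.0, 'ry': -0.001, 'rz': -0.0}
{'x': -0.03, 'y': 5.84, 'z': -2.02, 'rx': 0.0, 'ry': -0.001, 'rz': -0.0}
{'x': -0.03, 'y': 6.42, 'z': -2.04, 'rx': 0.0, 'ry': -0.001, 'rz': -0.0}
{'x': -0.03, 'y': 6.99, 'z': -2.03, 'rx': 0.0, 'ry': -0.001, 'rz': -0.0}
{'x': -0.03, 'y': 7.57, 'z': -1.99, 'rx': 0.0, 'ry': -0.001, 'rz': -0.0}
{'x': -0.03, 'y': 8.14, 'z': -1.93, 'rx': 0.0, 'ry': -0.001, 'rz': -0.0}
{'x': -0.03, 'y': 8.7, 'z': -1.83, 'rx': 0.0, 'ry': -0.001, 'rz': -0.0}
{'x': -0.03, 'y': 9.27, 'z': -1.71, 'rx': 0.0, 'ry': -0.001, 'rz': -0.0}
{'x': -0.03, 'y': 9.49, 'z': -1.65, 'rx': 0.0, 'ry': -0.001, 'rz': -0.0}
```

{"api": "arm_command", "payload": {"plan": [{"x": 0,"y": 0.4,"z": -0.3,"rx": 0,"ry": 0,"rz": 0,"claw": -0.27},{"x": 0,"y": 0.9,"z": -0.6,"rx": 0,"ry": 0,"rz": 0,"claw": -0.27},{"x": 0,"y": 1.4,"z": -0.85,"rx": 0,"ry": 0,"rz": 0,"claw": -0.27},{"x": 0,"y": 1.95,"z": -1.1,"rx": 0,"ry": 0,"rz": 0,"claw": -0.27},{"x": 0,"y": 2.5,"z": -1.3,"rx": 0,"ry": 0,"rz": 0,"claw": -0.27},{"x": 0,"y": 3.0,"z": -1.5,"rx": 0,"ry": 0,"rz": 0,"claw": -0.27},{"x": 0,"y": 3.6,"z": -1.65,"rx": 0,"ry": 0,"rz": 0,"claw": -0.27},{"x": 0,"y": 4.15,"z": -1.8,"rx": 0,"ry": 0,"rz": 0,"claw": -0.27},{"x": 0,"y": 4.7,"z": -1.9,"rx": 0,"ry": 0,"rz": 0,"claw": -0.27},{"x": 0,"y": 5.3,"z": -1.95,"rx": 0,"ry": 0,"rz": 0,"claw": -0.27},{"x": 0,"y": 5.85,"z": -2.0,"rx": 0,"ry": 0,"rz": 0,"claw": -0.27},{"x": 0,"y": 6.4,"z": -2.05,"rx": 0,"ry": 0,"rz": 0,"claw": -0.27},{"x": 0,"y": 7.0,"z": -2.05,"rx": 0,"ry": 0,"rz": 0,"claw": -0.27},{"x": 0,"y": 7.6,"z": -2.0,"rx": 0,"ry": 0,"rz": 0,"claw": -0.27},{"x": 0,"y": 8.15,"z": -1.95,"rx": 0,"ry": 0,"rz": 0,"claw": -0.27},{"x": 0,"y": 8.7,"z": -1.85,"rx": 0,"ry": 0,"rz": 0,"claw": -0.27},{"x": 0,"y": 9.1,"z": -1.75,"rx": 0,"ry": 0,"rz": 0,"claw": -0.27},{"x": 0,"y": 9.3,"z": -1.7,"rx": 0,"ry": 0,"rz": 0,"claw": -0.27},{"x": 0,"y": 9.3,"z": -1.7,"rx": 0,"ry": 0,"rz": 0,"claw": -0.27}]}}

```text
time_s: 9.72
eef_pos: [0.5967, 0.2366, 0.1806]
ee_rot: [[0.199, 0.947, 0.253], [0.98, -0.193, -0.051], [0.001, 0.259, -0.966]]
ft_force: [-0.2, 0.0, 0.1]
opening: 0.0342
```

```bash
python3 - <<'E'
from h import *
p,d=env.snapshot("scene");cv2.imwrite("pics/s8.png",cv2.resize(p[150:250,330:410],None,fx=7,fy=6))
wire("scene",d,range(194,224,4),range(378,390))
st()
rows([cage(t,o) for t in(1.5,1.55)for o in(0,.01)])
E
```

```text
194 [(378, [0.017, 0.012, 0.296], 1.65), (379, [0.02, 0.014, 0.3], 1.66), (380, [0.025, 0.016, 0.306], 1.68), (381, [0.036, 0.015, 0.321], 1.72), (382, [0.033, 0.019, 0.317], 1.71), (383, [0.033, 0.023, 0.317], 1.71), (384, [0.017, 0.031, 0.296], 1.65), (385, [0.015, 0.034, 0.293], 1.64)]
198 [(378, [0.053, 0.004, 0.323], 1.79), (379, [0.059, 0.005, 0.331], 1.8), (380, [0.053, 0.01, 0.323], 1.79), (381, [0.056, 0.012, 0.327], 1.8), (382, [0.058, 0.015, 0.329], 1.8), (383, [0.056, 0.018, 0.327], 1.8), (384, [0.055, 0.022, 0.325], 1.79), (385, [0.053, 0.025, 0.323], 1.79), (386, [0.053, 0.029, 0.323], 1.79), (387, [0.056, 0.031, 0.326], 1.79), (388, [0.056, 0.034, 0.326], 1.79)]
202 [(378, [0.069, 0.002, 0.324], 1.85), (379, [0.071, 0.005, 0.326], 1.85), (380, [0.07, 0.008, 0.326], 1.85), (381, [0.068, 0.012, 0.322], 1.85), (382, [0.07, 0.014, 0.325], 1.85), (383, [0.067, 0.018, 0.322], 1.84), (384, [0.072, 0.019, 0.328], 1.86), (385, [0.973, -0.269, 1.553], 2.15), (386, [0.065, 0.028, 0.319], 1.84), (387, [0.072, 0.029, 0.327], 1.85), (388, [0.071, 0.032, 0.326], 1.85)]
206 [(378, [0.
[... 346 characters left out ...]
10 [(386, [-0.005, 0.057, 0.178], 1.52), (387, [-0.006, 0.061, 0.176], 1.5)]
214 [(386, [-0.004, 0.061, 0.155], 1.51)]
218 [(378, [-0.033, 0.046, 0.089], 0.2), (385, [-0.0, 0.06, 0.137], 1.57)]
222 [(379, [-0.016, 0.048, 0.089], 0.39), (380, [-0.016, 0.051, 0.089], 0.41), (381, [-0.011, 0.053, 0.096], 0.89), (384, [-0.004, 0.061, 0.106], 1.4)]
9.78 [0.5966 0.2366 0.1806] F [-0.08  0.63  0.06] op 0.0341
{'x': -0.02, 'y': -1.53, 'z': -0.18, 'rx': -0.0, 'ry': -0.001, 'rz': 0.0}
{'x': -0.02, 'y': -0.53, 'z': -0.18, 'rx': -0.0, 'ry': -0.001, 'rz': 0.0}
{'x': -0.02, 'y': -0.97, 'z': -0.06, 'rx': -0.0, 'ry': -0.001, 'rz': 0.0}
{'x': -0.02, 'y': 0.03, 'z': -0.06, 'rx': -0.0, 'ry': -0.001, 'rz': 0.0}
```

View pics/s8.png

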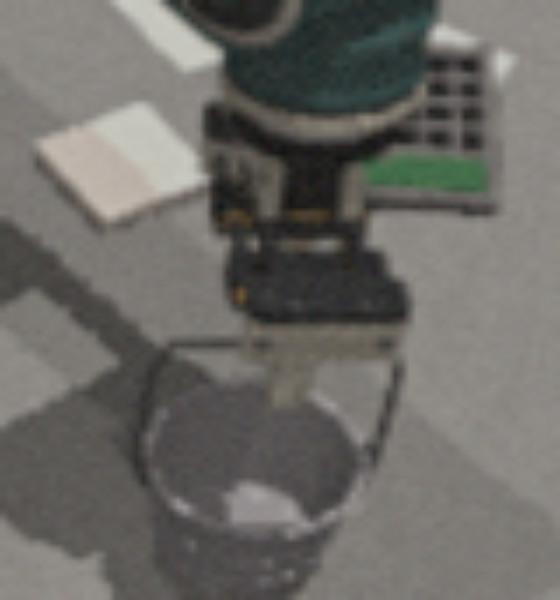

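The handle is upright at about 1.53 rad. I'll back the pad off 10 mm so the sleeve is centred and untouched, and wait.

{"api": "arm_command", "payload": {"plan": [{"x": 0,"y": -0.5,"z": 0,"rx": 0,"ry": 0,"rz": 0,"claw": -0.27},{"x": 0,"y": -1.1,"z": -0.1,"rx": 0,"ry": 0,"rz": 0,"claw": -0.27},{"x": 0,"y": -1.1,"z": -0.1,"rx": 0,"ry": 0,"rz": 0,"claw": -0.27},{"x": 0,"y": -1.1,"z": -0.1,"rx": 0,"ry": 0,"rz": 0,"claw": -0.27},{"x": 0,"y": -1.1,"z": -0.1,"rx": 0,"ry": 0,"rz": 0,"claw": -0.27},{"x": 0,"y": -1.1,"z": -0.1,"rx": 0,"ry": 0,"rz": 0,"claw": -0.27}]}}

```text
time_s: 10.52
eef_pos: [0.5861, 0.2388, 0.1787]
ee_rot: [[0.199, 0.947, 0.254], [0.98, -0.193, -0.051], [0.001, 0.259, -0.966]]
ft_force: [-0.9, -0.2, 0.1]
opening: 0.034
```

```bash
python3 - <<'E'
from h import *
p,d=env.snapshot("scene");cv2.imwrite("pics/s9.png",cv2.resize(p[150:250,330:410],None,fx=7,fy=6))
wire("scene",d,range(208,220,2),range(382,390))
st()
rows([cage(t,o) for t in(1.5,1.53,1.55)for o in(0,)])
E
```

```text
208 [(386, [-0.001, 0.054, 0.195], 1.56)]
210 [(386, [-0.004, 0.057, 0.179], 1.53), (387, [-0.006, 0.061, 0.176], 1.51)]
212 [(386, [-0.005, 0.059, 0.166], 1.51), (387, [-0.008, 0.064, 0.162], 1.47)]
214 [(386, [-0.001, 0.06, 0.16], 1.56)]
216 [(385, [-0.003, 0.059, 0.144], 1.52), (386, [-0.003, 0.062, 0.145], 1.52)]
218 [(385, [-0.003, 0.061, 0.132], 1.51)]
10.57 [0.5861 0.2387 0.1787] F [ 0.76 -0.95 -1.16] op 0.0335
{'x': -0.02, 'y': -0.44, 'z': -0.08, 'rx': -0.0, 'ry': -0.001, 'rz': 0.0}
{'x': -0.02, 'y': -0.1, 'z': -0.01, 'rx': -0.0, 'ry': -0.001, 'rz': 0.0}
{'x': -0.02, 'y': 0.12, 'z': 0.04, 'rx': -0.0, 'ry': -0.001, 'rz': 0.0}
```

View pics/s9.png

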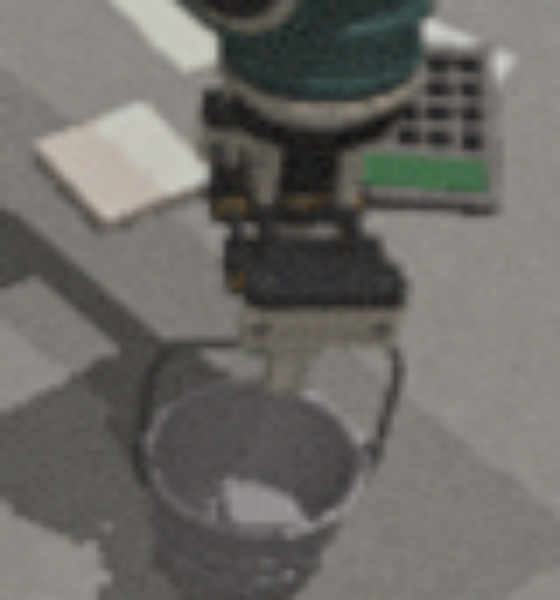

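The handle stays upright at about 1.53 rad with the jaws clear around it. I'll close the gripper now.

{"api": "arm_command", "payload": {"plan": [{"x": 0,"y": 0,"z": 0,"rx": 0,"ry": 0,"rz": 0,"claw": -1},{"x": 0,"y": 0,"z": 0,"rx": 0,"ry": 0,"rz": 0,"claw": -1},{"x": 0,"y": 0,"z": 0,"rx": 0,"ry": 0,"rz": 0,"claw": -1},{"x": 0,"y": 0,"z": 0,"rx": 0,"ry": 0,"rz": 0,"claw": -1},{"x": 0,"y": 0,"z": 0,"rx": 0,"ry": 0,"rz": 0,"claw": -1}]}}

```text
time_s: 11.2
eef_pos: [0.586, 0.2388, 0.1788]
ee_rot: [[0.199, 0.947, 0.254], [0.98, -0.193, -0.051], [0.001, 0.259, -0.966]]
ft_force: [0.8, -0.1, -0.3]
opening: 0.011
```

```bash
python3 - <<'E'
from h import *
s=st();print(np.round(s["joint_pos"],1)); R0=np.array(s["ee_rot"])
# grip = TCP - .019*ztool ; carry targets in stand frame
t=np.radians(15);R=rot(STAND[2],t);z=R[:,2]
def tgt(x,y,h,RR=R): return fr(*STAND,(x,y,h))[0]+RR[:,2]*.019,RR
print("grip now",np.array(s["eef_pos"])-R0[:,2]*.019)
rows([(np.array(s["eef_pos"])+[0,0,.13],R0),tgt(-.12,0,.33),tgt(-.06,0,.32)])
for n,c,z in(("mug",(423,262),.09),("bottle",(404,206),.19),("staplr",(270,270),.03),("can",(275,150),.11)): print(n,plane("top",*c,z).round(3))
E
```

```text
11.2 [0.586  0.2388 0.1788] F [ 0.76 -0.1  -0.32] op 0.011
[24.  -5.6 99.5 -9.  73.9 37. ]
grip now [0.5811909  0.23976452 0.19712857]
{'x': 0.01, 'y': 3.36, 'z': -12.56, 'rx': 0.0, 'ry': 0.0, 'rz': 0.0}
{'x': -46.81, 'y': 3.9, 'z': -12.74, 'rx': -0.0, 'ry': 0.074, 'rz': -0.279}
{'x': -45.1, 'y': 9.19, 'z': -10.29, 'rx': -0.0, 'ry': 0.074, 'rz': -0.279}
mug [ 0.405 -0.479  0.09 ]
bottle [ 0.572 -0.393  0.19 ]
staplr [0.37  0.012 0.03 ]
can [0.755 0.004 0.11 ]
```

Opening 11 mm, so the sleeve is held. I'll lift straight up.

{"api": "arm_command", "payload": {"plan": [{"x": 0,"y": 0.08,"z": -0.29,"rx": 0,"ry": 0,"rz": 0,"claw": -1},{"x": 0,"y": 0.26,"z": -0.97,"rx": 0,"ry": 0,"rz": 0,"claw": -1},{"x": 0,"y": 0.52,"z": -1.93,"rx": 0,"ry": 0,"rz": 0,"claw": -1},{"x": 0,"y": 0.9,"z": -3.4,"rx": 0,"ry": 0,"rz": 0,"claw": -1},{"x": 0,"y": 1.35,"z": -5,"rx": 0,"ry": 0,"rz": 0,"claw": -1},{"x": 0,"y": 1.8,"z": -6.7,"rx": 0,"ry": 0,"rz": 0,"claw": -1},{"x": 0,"y": 2.2,"z": -8.2,"rx": 0,"ry": 0,"rz": 0,"claw": -1},{"x": 0,"y": 2.6,"z": -9.7,"rx": 0,"ry": 0,"rz": 0,"claw": -1},{"x": 0,"y": 2.85,"z": -10.6,"rx": 0,"ry": 0,"rz": 0,"claw": -1},{"x": 0,"y": 2.9,"z": -10.9,"rx": 0,"ry": 0,"rz": 0,"claw": -1},{"x": 0,"y": 2.9,"z": -10.9,"rx": 0,"ry": 0,"rz": 0,"claw": -1}]}}

```text
time_s: 12.58
eef_pos: [0.5857, 0.2387, 0.2913]
ee_rot: [[0.199, 0.947, 0.253], [0.98, -0.192, -0.051], [0.0, 0.258, -0.966]]
ft_force: [0.2, 0.4, -3.4]
opening: 0.0115
```

```bash
cat >> h.py <<'E'
def tgt(x,y,h,tilt=np.radians(15)):
    R=rot(STAND[2],tilt); return fr(*STAND,(x,y,h))[0]+R[:,2]*.019,R
def grip():
    s=env.sense();g=np.array(s["eef_pos"])-np.array(s["ee_rot"])[:,2]*.019
    c,q=np.cos(STAND[2]),np.sin(STAND[2]);d=g-[*STAND[:2],0];print("grip@stand",np.round([c*d[0]+q*d[1],-q*d[0]+c*d[1],d[2]],4))
E
python3 - <<'E'
from h import *
st();grip();rows([tgt(-.12,0,.312)])
p,d=env.snapshot("scene");cv2.imwrite("pics/s10.png",p)
E
```

```text
12.57 [0.5857 0.2387 0.2913] F [ 0.17  0.35 -3.38] op 0.0115
grip@stand [0.0087 0.4515 0.3096]
{'x': -46.81, 'y': 0.54, 'z': -0.12, 'rx': -0.001, 'ry': 0.074, 'rz': -0.279}
```

View pics/s10.png

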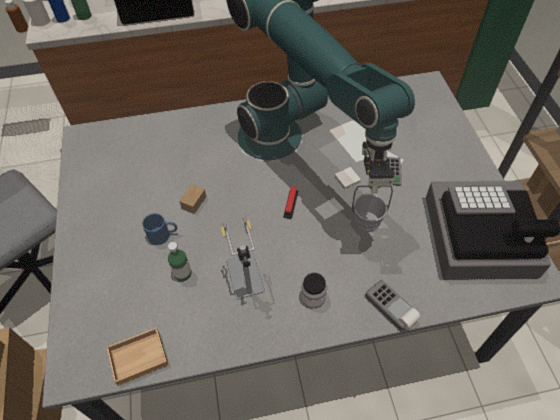

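{"api": "arm_command", "payload": {"plan": [{"x": -0.3,"y": 0,"z": 0,"rx": 0,"ry": 0,"rz": 0,"claw": -1},{"x": -1.0,"y": 0,"z": 0,"rx": 0,"ry": 0.002,"rz": -0.006,"claw": -1},{"x": -2.4,"y": 0,"z": 0,"rx": 0,"ry": 0.004,"rz": -0.014,"claw": -1},{"x": -4.7,"y": 0.05,"z": 0,"rx": 0,"ry": 0.007,"rz": -0.028,"claw": -1},{"x": -7.5,"y": 0.1,"z": 0,"rx": 0,"ry": 0.012,"rz": -0.045,"claw": -1},{"x": -10.7,"y": 0.1,"z": 0,"rx": 0,"ry": 0.017,"rz": -0.064,"claw": -1},{"x": -14,"y": 0.15,"z": 0,"rx": 0,"ry": 0.022,"rz": -0.084,"claw": -1},{"x": -17.3,"y": 0.2,"z": -0.05,"rx": 0,"ry": 0.027,"rz": -0.103,"claw": -1},{"x": -20.6,"y": 0.2,"z": -0.05,"rx": 0,"ry": 0.033,"rz": -0.123,"claw": -1},{"x": -23.9,"y": 0.3,"z": -0.05,"rx": 0,"ry": 0.038,"rz": -0.142,"claw": -1},{"x": -27.2,"y": 0.3,"z": -0.05,"rx": 0,"ry": 0.043,"rz": -0.162,"claw": -1},{"x": -30.4,"y": 0.35,"z": -0.1,"rx": 0,"ry": 0.048,"rz": -0.181,"claw": -1},{"x": -33.7,"y": 0.4,"z": -0.1,"rx": 0,"ry": 0.053,"rz": -0.201,"claw": -1},{"x": -36.5,"y": 0.4,"z": -0.1,"rx": 0,"ry": 0.058,"rz": -0.218,"claw": -1},{"x": -39.3,"y": 0.45,"z": -0.1,"rx": 0,"ry": 0.062,"rz": -0.234,"claw": -1},{"x": -41.7,"y": 0.5,"z": -0.1,"rx": 0,"ry": 0.066,"rz": -0.248,"claw": -1},{"x": -43.5,"y": 0.5,"z": -0.1,"rx": 0,"ry": 0.069,"rz": -0.26,"claw": -1},{"x": -45.2,"y": 0.5,"z": -0.1,"rx": 0,"ry": 0.071,"rz": -0.27,"claw": -1},{"x": -46.4,"y": 0.5,"z": -0.1,"rx": 0,"ry": 0.073,"rz": -0.277,"claw": -1},{"x": -46.8,"y": 0.5,"z": -0.1,"rx": 0,"ry": 0.074,"rz": -0.279,"claw": -1}]}}

```text
time_s: 15.12
eef_pos: [0.4967, -0.2215, 0.2935]
ee_rot: [[-0.087, 0.962, 0.258], [0.996, 0.084, 0.022], [-0.0, 0.259, -0.966]]
ft_force: [-0.2, -0.0, -2.6]
opening: 0.0114
```

```bash
python3 - <<'E'
from h import *
st();grip();rows([tgt(-.12,0,.312),tgt(-.04,0,.312),tgt(0,0,.312)])
p,d=env.snapshot("scene");q,d2=env.snapshot("top")
cv2.imwrite("pics/s11.png",np.hstack([cv2.resize(p[160:310,190:310],None,fx=3.3,fy=3.3),cv2.resize(q[120:270,290:410],None,fx=3.3,fy=3.3)]))
E
```

```text
15.12 [ 0.4967 -0.2215  0.2935] F [-0.24 -0.05 -2.63] op 0.0114
grip@stand [-0.1207 -0.0005  0.3119]
{'x': 0.05, 'y': 0.07, 'z': 0.0, 'rx': -0.0, 'ry': 0.0, 'rz': -0.001}
{'x': 0.05, 'y': 7.8, 'z': 2.07, 'rx': -0.0, 'ry': 0.0, 'rz': -0.001}
{'x': 0.06, 'y': 11.67, 'z': 3.11, 'rx': -0.0, 'ry': 0.0, 'rz': -0.001}
```

View pics/s11.png

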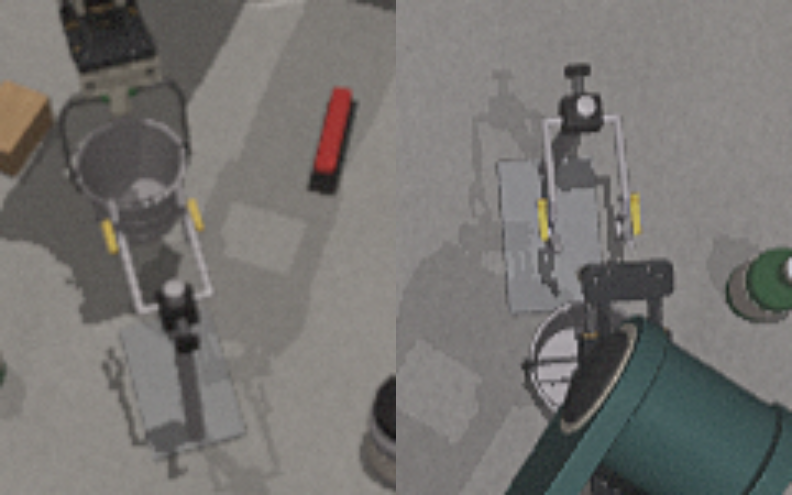

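```bash
python3 - <<'E'
from h import *
p=cv2.imread("pics/scene0.png");q=cv2.imread("pics/top0.png")
ims=[]
for n,im,(x,y) in(("scene",p,(215,210)),("top",q,(320,160))):
    c=cv2.resize(im[y:y+40,x:x+50],None,fx=8,fy=12,interpolation=cv2.INTER_CUBIC)
    for P in[(-.02,.032,.285),(-.02,-.032,.285),(0,.032,.239),(0,-.032,.239),(-.0095,.041,.270),(.0225,.041,.270),(-.0095,-.041,.270),(.0225,-.041,.270)]:
        u=proj(n,fr(*STAND,P))[0]; cv2.circle(c,(int((u[0]-x+.5)*8),int((u[1]-y+.5)*12)),3,(0,0,255) if P[2]>.28 else (255,0,0) if P[2]<.25 else(255,0,255),1)
    ims.append(c)
cv2.imwrite("pics/c12.png",np.hstack(ims))
E
```

```text
(no output)
```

View pics/c12.png

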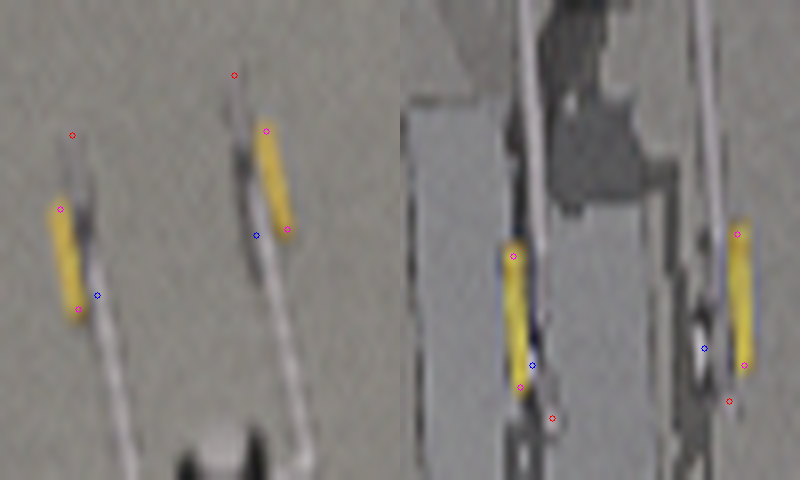

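The predicted tips (red), seats (blue) and keeper ends (magenta) all land on the pictured hook, so the stand pose is good. I'll move in above the mouth.

{"api": "arm_command", "payload": {"plan": [{"x": 0.05,"y": 0.4,"z": 0.1,"rx": 0,"ry": 0,"rz": 0,"claw": -1},{"x": 0.05,"y": 1.2,"z": 0.3,"rx": 0,"ry": 0,"rz": 0,"claw": -1},{"x": 0.05,"y": 2.4,"z": 0.65,"rx": 0,"ry": 0,"rz": 0,"claw": -1},{"x": 0.05,"y": 3.9,"z": 1.0,"rx": 0,"ry": 0,"rz": 0,"claw": -1},{"x": 0.05,"y": 5.4,"z": 1.45,"rx": 0,"ry": 0,"rz": 0,"claw": -1},{"x": 0.05,"y": 6.9,"z": 1.85,"rx": 0,"ry": 0,"rz": 0,"claw": -1},{"x": 0.05,"y": 8.4,"z": 2.25,"rx": 0,"ry": 0,"rz": 0,"claw": -1},{"x": 0.05,"y": 9.8,"z": 2.6,"rx": 0,"ry": 0,"rz": 0,"claw": -1},{"x": 0.05,"y": 10.9,"z": 2.9,"rx": 0,"ry": 0,"rz": 0,"claw": -1},{"x": 0.05,"y": 11.5,"z": 3.05,"rx": 0,"ry": 0,"rz": 0,"claw": -1},{"x": 0.05,"y": 11.65,"z": 3.1,"rx": 0,"ry": 0,"rz": 0,"claw": -1},{"x": 0.05,"y": 11.65,"z": 3.1,"rx": 0,"ry": 0,"rz": 0,"claw": -1},{"x": 0.05,"y": 11.65,"z": 3.1,"rx": 0,"ry": 0,"rz": 0,"claw": -1}]}}

```text
time_s: 16.85
eef_pos: [0.6169, -0.2097, 0.2939]
ee_rot: [[-0.088, 0.962, 0.258], [0.996, 0.085, 0.023], [-0.0, 0.259, -0.966]]
ft_force: [-0.1, 0.1, -2.8]
opening: 0.0113
```

```bash
python3 - <<'E'
from h import *
st();grip();rows([tgt(0,0,.312),tgt(0,0,.28),tgt(0,0,.24)])
p,d=env.snapshot("scene");q,d2=env.snapshot("top")
cv2.imwrite("pics/s13.png",np.hstack([cv2.resize(p[180:280,190:290],None,fx=4,fy=4),cv2.resize(q[130:230,300:400],None,fx=4,fy=4)]))
E
```

```text
16.85 [ 0.6169 -0.2097  0.2939] F [-0.07  0.15 -2.75] op 0.0113
grip@stand [1.000e-04 6.000e-04 3.122e-01]
{'x': -0.06, 'y': -0.01, 'z': 0.02, 'rx': 0.0, 'ry': 0.0, 'rz': -0.0}
{'x': -0.06, 'y': -0.84, 'z': 3.11, 'rx': 0.0, 'ry': 0.0, 'rz': -0.0}
{'x': -0.06, 'y': -1.87, 'z': 6.98, 'rx': 0.0, 'ry': 0.0, 'rz': -0.0}
```

View pics/s13.png

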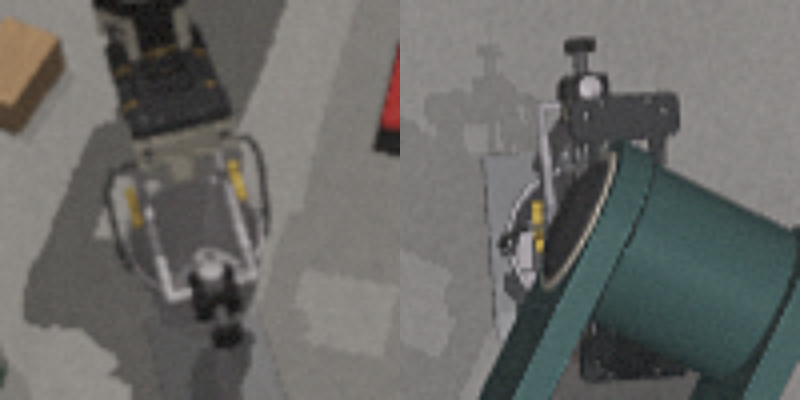

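The handle straddles both prongs evenly. I'll lower in short steps, checking force after each.

{"api": "arm_command", "payload": {"plan": [{"x": -0.06,"y": -0.1,"z": 0.4,"rx": 0,"ry": 0,"rz": 0,"claw": -1},{"x": -0.06,"y": -0.3,"z": 1.1,"rx": 0,"ry": 0,"rz": 0,"claw": -1},{"x": -0.06,"y": -0.5,"z": 1.9,"rx": 0,"ry": 0,"rz": 0,"claw": -1},{"x": -0.06,"y": -0.7,"z": 2.6,"rx": 0,"ry": 0,"rz": 0,"claw": -1},{"x": -0.06,"y": -0.84,"z": 3.1,"rx": 0,"ry": 0,"rz": 0,"claw": -1},{"x": -0.06,"y": -0.9,"z": 3.4,"rx": 0,"ry": 0,"rz": 0,"claw": -1},{"x": -0.06,"y": -0.97,"z": 3.6,"rx": 0,"ry": 0,"rz": 0,"claw": -1},{"x": -0.06,"y": -1.03,"z": 3.85,"rx": 0,"ry": 0,"rz": 0,"claw": -1},{"x": -0.06,"y": -1.08,"z": 4.05,"rx": 0,"ry": 0,"rz": 0,"claw": -1}]}}

```text
time_s: 18.08
eef_pos: [0.6173, -0.2103, 0.2518]
ee_rot: [[-0.088, 0.962, 0.258], [0.996, 0.085, 0.023], [-0.0, 0.259, -0.966]]
ft_force: [0.1, 0.3, -1.7]
opening: 0.0111
```

```bash
python3 - <<'E'
from h import *
st();grip()
E
```

```text
18.07 [ 0.6173 -0.2103  0.2518] F [ 0.08  0.28 -1.75] op 0.0111
grip@stand [4.000e-04 1.000e-04 2.701e-01]
```

{"api": "arm_command", "payload": {"plan": [{"x": 0,"y": -0.05,"z": 0.2,"rx": 0,"ry": 0,"rz": 0,"claw": -1},{"x": 0,"y": -0.1,"z": 0.4,"rx": 0,"ry": 0,"rz": 0,"claw": -1},{"x": 0,"y": -0.15,"z": 0.6,"rx": 0,"ry": 0,"rz": 0,"claw": -1},{"x": 0,"y": -0.21,"z": 0.8,"rx": 0,"ry": 0,"rz": 0,"claw": -1},{"x": 0,"y": -0.21,"z": 0.8,"rx": 0,"ry": 0,"rz": 0,"claw": -1}]}}

```text
time_s: 18.7
eef_pos: [0.6172, -0.2103, 0.2436]
ee_rot: [[-0.088, 0.962, 0.258], [0.996, 0.085, 0.023], [-0.0, 0.259, -0.966]]
ft_force: [-2.2, -0.2, 2.6]
opening: 0.0114
```

```bash
python3 - <<'E'
from h import *
st();grip()
E
```

```text
18.7 [ 0.6172 -0.2103  0.2436] F [-2.22 -0.24  2.6 ] op 0.0114
grip@stand [0.0003 0.     0.262 ]
```

{"api": "arm_command", "payload": {"plan": [{"x": 0,"y": -0.03,"z": 0.1,"rx": 0,"ry": 0,"rz": 0,"claw": -1},{"x": 0,"y": -0.05,"z": 0.2,"rx": 0,"ry": 0,"rz": 0,"claw": -1},{"x": 0,"y": -0.08,"z": 0.3,"rx": 0,"ry": 0,"rz": 0,"claw": -1},{"x": 0,"y": -0.1,"z": 0.4,"rx": 0,"ry": 0,"rz": 0,"claw": -1},{"x": 0,"y": -0.1,"z": 0.4,"rx": 0,"ry": 0,"rz": 0,"claw": -1}]}}

```text
time_s: 19.32
eef_pos: [0.6172, -0.2103, 0.2393]
ee_rot: [[-0.088, 0.962, 0.257], [0.996, 0.085, 0.023], [-0.0, 0.258, -0.966]]
ft_force: [-2.6, -0.3, 4.0]
opening: 0.0109
```

```bash
python3 - <<'E'
from h import *
st();grip()
E
```

```text
19.32 [ 0.6172 -0.2103  0.2393] F [-2.64 -0.3   4.05] op 0.0109
grip@stand [4.000e-04 1.000e-04 2.577e-01]
```

{"api": "arm_command", "payload": {"plan": [{"x": 0,"y": -0.03,"z": 0.1,"rx": 0,"ry": 0,"rz": 0,"claw": -1},{"x": 0,"y": -0.05,"z": 0.2,"rx": 0,"ry": 0,"rz": 0,"claw": -1},{"x": 0,"y": -0.08,"z": 0.3,"rx": 0,"ry": 0,"rz": 0,"claw": -1},{"x": 0,"y": -0.08,"z": 0.3,"rx": 0,"ry": 0,"rz": 0,"claw": -1}]}}

```text
time_s: 19.82
eef_pos: [0.6172, -0.2103, 0.2363]
ee_rot: [[-0.088, 0.962, 0.257], [0.996, 0.085, 0.023], [-0.0, 0.258, -0.966]]
ft_force: [-4.5, 0.2, 5.4]
opening: 0.0109
```

```bash
python3 - <<'E'
from h import *
st();grip()
E
```

```text
19.82 [ 0.6172 -0.2103  0.2363] F [-4.49  0.25  5.36] op 0.0109
grip@stand [0.0003 0.     0.2546]
```

{"api": "arm_command", "payload": {"plan": [{"x": 0,"y": -0.03,"z": 0.1,"rx": 0,"ry": 0,"rz": 0,"claw": -1},{"x": 0,"y": -0.05,"z": 0.2,"rx": 0,"ry": 0,"rz": 0,"claw": -1},{"x": 0,"y": -0.05,"z": 0.2,"rx": 0,"ry": 0,"rz": 0,"claw": -1}]}}

```text
time_s: 20.2
eef_pos: [0.6172, -0.2103, 0.2342]
ee_rot: [[-0.088, 0.962, 0.257], [0.996, 0.085, 0.023], [-0.0, 0.258, -0.966]]
ft_force: [-5.5, -1.1, 5.4]
opening: 0.0111
```

```bash
python3 - <<'E'
from h import *
st();grip()
E
```

```text
20.2 [ 0.6172 -0.2103  0.2342] F [-5.5  -1.06  5.42] op 0.0111
grip@stand [0.0003 0.     0.2525]
```

{"api": "arm_command", "payload": {"plan": [{"x": 0,"y": -0.03,"z": 0.1,"rx": 0,"ry": 0,"rz": 0,"claw": -1},{"x": 0,"y": -0.05,"z": 0.2,"rx": 0,"ry": 0,"rz": 0,"claw": -1},{"x": 0,"y": -0.05,"z": 0.2,"rx": 0,"ry": 0,"rz": 0,"claw": -1}]}}

```text
time_s: 20.58
eef_pos: [0.6171, -0.2103, 0.232]
ee_rot: [[-0.088, 0.962, 0.257], [0.996, 0.085, 0.023], [-0.0, 0.258, -0.966]]
ft_force: [-4.7, -0.8, 5.7]
opening: 0.011
```

```bash
python3 - <<'E'
from h import *
st();grip()
E
```

```text
20.57 [ 0.6171 -0.2103  0.232 ] F [-4.74 -0.83  5.7 ] op 0.011
grip@stand [0.0003 0.     0.2504]
```

{"api": "arm_command", "payload": {"plan": [{"x": 0,"y": -0.03,"z": 0.1,"rx": 0,"ry": 0,"rz": 0,"claw": -1},{"x": 0,"y": -0.05,"z": 0.2,"rx": 0,"ry": 0,"rz": 0,"claw": -1},{"x": 0,"y": -0.05,"z": 0.2,"rx": 0,"ry": 0,"rz": 0,"claw": -1}]}}

```text
time_s: 20.95
eef_pos: [0.6171, -0.2103, 0.2299]
ee_rot: [[-0.088, 0.962, 0.257], [0.996, 0.085, 0.023], [-0.0, 0.258, -0.966]]
ft_force: [-5.9, -0.9, 5.7]
opening: 0.0111
```

```bash
python3 - <<'E'
from h import *
st();grip()
E
```

```text
20.95 [ 0.6171 -0.2103  0.2299] F [-5.85 -0.86  5.69] op 0.0111
grip@stand [2.000e-04 0.000e+00 2.483e-01]
```

{"api": "arm_command", "payload": {"plan": [{"x": 0,"y": -0.03,"z": 0.1,"rx": 0,"ry": 0,"rz": 0,"claw": -1},{"x": 0,"y": -0.05,"z": 0.2,"rx": 0,"ry": 0,"rz": 0,"claw": -1},{"x": 0,"y": -0.05,"z": 0.2,"rx": 0,"ry": 0,"rz": 0,"claw": -1}]}}

```text
time_s: 21.32
eef_pos: [0.6171, -0.2103, 0.2278]
ee_rot: [[-0.088, 0.962, 0.257], [0.996, 0.085, 0.023], [0.0, 0.258, -0.966]]
ft_force: [-6.5, 0.2, 4.4]
opening: 0.0108
```

```bash
python3 - <<'E'
from h import *
st();grip()
p,d=env.snapshot("scene");q,d2=env.snapshot("top")
cv2.imwrite("pics/s14.png",np.hstack([cv2.resize(p[200:270,200:270],None,fx=5.7,fy=5.7),cv2.resize(q[130:200,310:380],None,fx=5.7,fy=5.7)]))
E
```

```text
21.32 [ 0.6171 -0.2103  0.2278] F [-6.46  0.21  4.38] op 0.0108
grip@stand [2.000e-04 0.000e+00 2.461e-01]
```

View pics/s14.png

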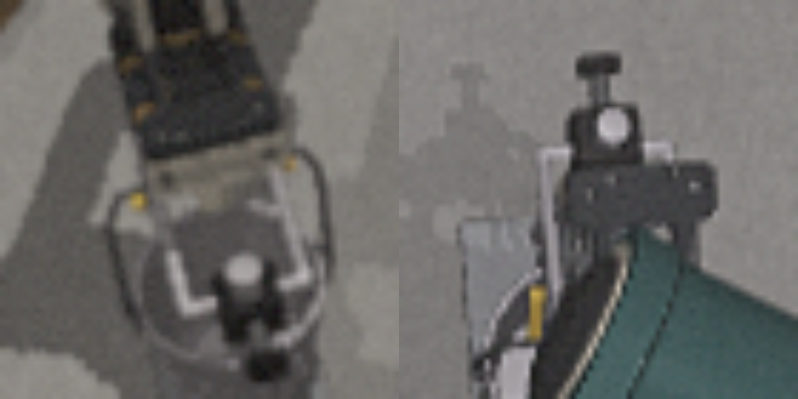

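Both keepers are still deflected and foreshortened at (138,200) and (290,160). I'll keep going.

{"api": "arm_command", "payload": {"plan": [{"x": 0,"y": -0.03,"z": 0.1,"rx": 0,"ry": 0,"rz": 0,"claw": -1},{"x": 0,"y": -0.05,"z": 0.2,"rx": 0,"ry": 0,"rz": 0,"claw": -1},{"x": 0,"y": -0.05,"z": 0.2,"rx": 0,"ry": 0,"rz": 0,"claw": -1}]}}

```text
time_s: 21.8
eef_pos: [0.617, -0.2103, 0.2255]
ee_rot: [[-0.088, 0.963, 0.256], [0.996, 0.085, 0.023], [0.0, 0.257, -0.966]]
ft_force: [-7.3, -0.8, 3.5]
opening: 0.0113
```

```bash
python3 - <<'E'
from h import *
st();grip()
E
```

```text
21.8 [ 0.617  -0.2103  0.2255] F [-7.27 -0.79  3.45] op 0.0113
grip@stand [1.000e-04 0.000e+00 2.438e-01]
```

{"api": "arm_command", "payload": {"plan": [{"x": 0,"y": -0.03,"z": 0.1,"rx": 0,"ry": 0,"rz": 0,"claw": -1},{"x": 0,"y": -0.05,"z": 0.2,"rx": 0,"ry": 0,"rz": 0,"claw": -1},{"x": 0,"y": -0.05,"z": 0.2,"rx": 0,"ry": 0,"rz": 0,"claw": -1}]}}

```text
time_s: 22.18
eef_pos: [0.6174, -0.2101, 0.223]
ee_rot: [[-0.088, 0.962, 0.257], [0.996, 0.085, 0.023], [0.001, 0.258, -0.966]]
ft_force: [-0.3, -0.3, -2.1]
opening: 0.0114
```

```bash
python3 - <<'E'
from h import *
st();grip()
E
```

```text
22.18 [ 0.6174 -0.2101  0.223 ] F [-0.27 -0.26 -2.06] op 0.0114
grip@stand [6.000e-04 2.000e-04 2.413e-01]
```

The keepers snapped past and the force is back to just the weight. Next I'll feel for the bottom.

{"api": "arm_command", "payload": {"plan": [{"x": 0,"y": -0.03,"z": 0.1,"rx": 0,"ry": 0,"rz": 0,"claw": -1},{"x": 0,"y": -0.05,"z": 0.2,"rx": 0,"ry": 0,"rz": 0,"claw": -1},{"x": 0,"y": -0.05,"z": 0.2,"rx": 0,"ry": 0,"rz": 0,"claw": -1}]}}

```text
time_s: 22.55
eef_pos: [0.6176, -0.2102, 0.2217]
ee_rot: [[-0.088, 0.962, 0.257], [0.996, 0.085, 0.023], [0.0, 0.258, -0.966]]
ft_force: [-0.3, 0.2, -2.5]
opening: 0.0109
```

```bash
python3 - <<'E'
from h import *
st();grip()
p,d=env.snapshot("scene")
cv2.imwrite("pics/s15.png",cv2.resize(p[200:270,200:270],None,fx=7,fy=7))
E
```

```text
22.55 [ 0.6176 -0.2102  0.2217] F [-0.26  0.15 -2.52] op 0.0109
grip@stand [7.0e-04 1.0e-04 2.4e-01]
```

View pics/s15.png

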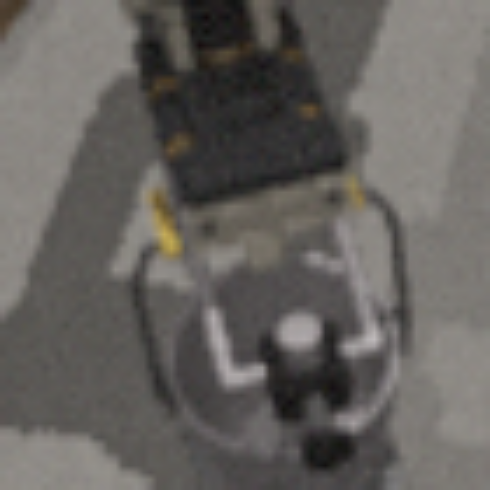

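The keepers are back up at (165,220) and (355,190). Still no bottom, so I'll continue.

{"api": "arm_command", "payload": {"plan": [{"x": 0,"y": -0.03,"z": 0.1,"rx": 0,"ry": 0,"rz": 0,"claw": -1},{"x": 0,"y": -0.05,"z": 0.2,"rx": 0,"ry": 0,"rz": 0,"claw": -1},{"x": 0,"y": -0.05,"z": 0.2,"rx": 0,"ry": 0,"rz": 0,"claw": -1}]}}

```text
time_s: 22.98
eef_pos: [0.6176, -0.2102, 0.2197]
ee_rot: [[-0.088, 0.962, 0.258], [0.996, 0.085, 0.023], [0.0, 0.259, -0.966]]
ft_force: [-0.9, 0.2, -1.7]
opening: 0.0109
```

```bash
python3 - <<'E'
from h import *
st();grip()
E
```

```text
22.98 [ 0.6176 -0.2102  0.2197] F [-0.89  0.21 -1.66] op 0.0109
grip@stand [7.00e-04 1.00e-04 2.38e-01]
```

{"api": "arm_command", "payload": {"plan": [{"x": 0,"y": -0.03,"z": 0.1,"rx": 0,"ry": 0,"rz": 0,"claw": -1},{"x": 0,"y": -0.03,"z": 0.1,"rx": 0,"ry": 0,"rz": 0,"claw": -1}]}}

```text
time_s: 23.22
eef_pos: [0.6176, -0.2102, 0.2188]
ee_rot: [[-0.088, 0.962, 0.258], [0.996, 0.085, 0.023], [-0.0, 0.259, -0.966]]
ft_force: [0.8, -0.4, -2.6]
opening: 0.0109
```

```bash
python3 - <<'E'
from h import *
st();grip()
E
```

```text
23.23 [ 0.6176 -0.2102  0.2188] F [ 0.78 -0.42 -2.57] op 0.0109
grip@stand [7.000e-04 1.000e-04 2.372e-01]
```

{"api": "arm_command", "payload": {"plan": [{"x": 0,"y": -0.03,"z": 0.1,"rx": 0,"ry": 0,"rz": 0,"claw": -1},{"x": 0,"y": -0.03,"z": 0.1,"rx": 0,"ry": 0,"rz": 0,"claw": -1}]}}

```text
time_s: 23.48
eef_pos: [0.6177, -0.2103, 0.2185]
ee_rot: [[-0.088, 0.962, 0.259], [0.996, 0.085, 0.022], [-0.001, 0.26, -0.966]]
ft_force: [-1.8, 1.5, 4.4]
opening: 0.0112
```

```bash
python3 - <<'E'
from h import *
st();grip()
E
```

```text
23.48 [ 0.6177 -0.2103  0.2185] F [-1.81  1.52  4.39] op 0.0112
grip@stand [ 0.0008 -0.      0.2368]
```

That's the bottom, at grip z 0.2368, with about 7 N on the hook. I'll add a little more.

{"api": "arm_command", "payload": {"plan": [{"x": 0,"y": -0.01,"z": 0.03,"rx": 0,"ry": 0,"rz": 0,"claw": -1},{"x": 0,"y": -0.01,"z": 0.03,"rx": 0,"ry": 0,"rz": 0,"claw": -1}]}}

```text
time_s: 23.72
eef_pos: [0.6178, -0.2103, 0.2183]
ee_rot: [[-0.088, 0.962, 0.259], [0.996, 0.085, 0.022], [-0.001, 0.26, -0.966]]
ft_force: [-1.9, 0.0, 6.8]
opening: 0.0113
```

```bash
python3 - <<'E'
from h import *
st();grip()
p,d=env.snapshot("scene")
cv2.imwrite("pics/s16.png",cv2.resize(p[200:270,200:270],None,fx=7,fy=7))
st()
E
```

```text
23.73 [ 0.6178 -0.2103  0.2183] F [-1.89  0.03  6.83] op 0.0113
grip@stand [0.0009 0.     0.2367]
23.77 [ 0.6178 -0.2103  0.2184] F [-2.95  0.41  6.86] op 0.0108
```

View pics/s16.png

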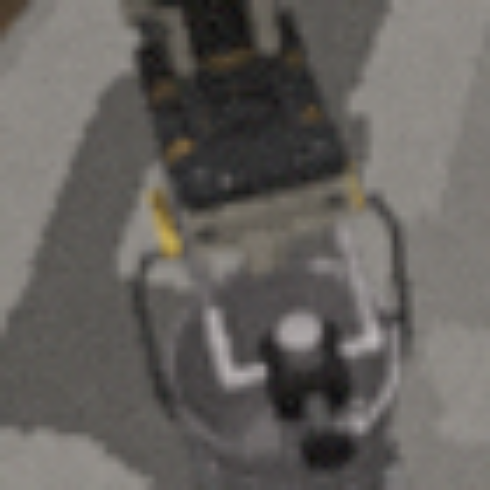

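About 9.5 N on the hook, with both keepers up. I'll hold, ease off slightly, then open.

{"api": "arm_command", "payload": {"plan": [{"x": 0,"y": 0,"z": 0,"rx": 0,"ry": 0,"rz": 0,"claw": -1},{"x": 0,"y": 0,"z": 0,"rx": 0,"ry": 0,"rz": 0,"claw": -1},{"x": 0,"y": 0,"z": 0,"rx": 0,"ry": 0,"rz": 0,"claw": -1},{"x": 0,"y": 0,"z": 0,"rx": 0,"ry": 0,"rz": 0,"claw": -1}]}}

```text
time_s: 24.28
eef_pos: [0.6178, -0.2103, 0.2184]
ee_rot: [[-0.088, 0.962, 0.259], [0.996, 0.085, 0.022], [-0.001, 0.26, -0.966]]
ft_force: [-2.5, 0.8, 6.2]
opening: 0.0112
```

```bash
python3 - <<'E'
from h import *
st();grip()
E
```

```text
24.27 [ 0.6178 -0.2103  0.2184] F [-2.48  0.77  6.24] op 0.0112
grip@stand [0.0009 0.     0.2367]
```

```bash
python3 - <<'E'
from h import *
p,d=env.snapshot("scene"); d0=np.load("pics/scene0.npy");p0=cv2.imread("pics/scene0.png")
c,s=np.cos(STAND[2]),np.sin(STAND[2])
for nm,I,D in(("before",p0,d0),("now",p,d)):
    m=(I[...,2].astype(int)-I[...,0]>60)&(I[...,1].astype(int)-I[...,0]>40)
    for lo,hi in((215,235),(240,262)):
        o=[]
        for v in range(205,250):
            for u in range(lo,hi):
                if m[v,u]:
                    q=back("scene",u,v,D[v,u])-[*STAND[:2],0];l=[c*q[0]+s*q[1],-s*q[0]+c*q[1],q[2]]
                    if l[2]>.2: o.append(l)
        o=np.array(o); print(nm,len(o), o.mean(0).round(3) if len(o) else "", "x",o[:,0].min().round(3),o[:,0].max().round(3),"slope dz/dx",np.polyfit(o[:,0],o[:,2],1).round(3))
E
```

```text
before 20 [ 0.051 -0.043  0.336] x -0.011 0.868 slope dz/dx [1.485 0.26 ]
before 19 [0.007 0.04  0.271] x -0.009 0.023 slope dz/dx [-0.021  0.271]
now 17 [ 0.01  -0.042  0.269] x -0.007 0.026 slope dz/dx [0.303 0.265]
now 1 [0.019 0.044 0.267] x 0.019 0.019 slope dz/dx [7.05  0.134]<stdin>:13: RankWarning: Polyfit may be poorly conditioned
```

```bash
python3 - <<'E'
from h import *
d=[env.snapshot("scene") for _ in range(3)]
p=d[0][0]; D=np.median([x[1] for x in d],0)
d0=np.load("pics/scene0.npy");p0=cv2.imread("pics/scene0.png")
c,s=np.cos(STAND[2]),np.sin(STAND[2])
for nm,I,DD in(("before",p0,d0),("now",p,D)):
  m=(I[...,2].astype(int)-I[...,0]>45)&(I[...,1].astype(int)-I[...,0]>30)
  for v in range(222,242):
    o=[]
    for u in range(215,235):
        if m[v,u]:
            q=back("scene",u,v,DD[v,u])-[*STAND[:2],0];o.append((u,*np.round([c*q[0]+s*q[1],-s*q[0]+c*q[1],q[2]],3).tolist()))
    if o: print(nm,v,o)
E
```

```text
before 227 [(221, 0.868, -0.085, 1.553), (222, -0.007, -0.041, 0.273), (223, -0.008, -0.038, 0.271)]
before 228 [(221, -0.191, -0.036, -0.0), (222, -0.011, -0.042, 0.263), (223, -0.004, -0.039, 0.271)]
before 229 [(221, -0.188, -0.037, -0.003), (222, -0.004, -0.043, 0.268), (223, -0.002, -0.04, 0.269)]
before 230 [(222, 0.003, -0.044, 0.273), (223, 0.006, -0.041, 0.276), (224, 0.001, -0.038, 0.267)]
before 231 [(222, 0.007, -0.044, 0.273), (223, 0.009, -0.042, 0.275), (224, 0.009, -0.039, 0.273)]
before 232 [(222, -0.172, -0.037, 0.0), (223, 0.011, -0.042, 0.273), (224, 0.013, -0.039, 0.275)]
before 233 [(223, 0.013, -0.043, 0.27), (224, 0.868, -0.085, 1.553)]
before 234 [(223, 0.017, -0.044, 0.27), (224, 0.02, -0.041, 0.274), (225, 0.019, -0.038, 0.271)]
before 235 [(223, -0.158, -0.036, 0.001), (224, 0.022, -0.042, 0.272), (225, 0.024, -0.039, 0.274)]
before 236 [(224, 0.026, -0.043, 0.272)]
now 228 [(221, -0.186, -0.037, 0.007), (222, -0.006, -0.042, 0.27)]
now 229 [(222, -0.002, -0.043, 0.27), (223, 0.003, -0.04, 0.276)]
now 230 [(222, 0.002, -0.044, 0.27), (223, 0.003, -0.041, 0.271)]
now 231 [(222, 0.005, -0.044, 0.27), (223, 0.008, -0.042, 0.274), (224, 0.007, -0.039, 0.27)]
now 232 [(222, -0.171, -0.037, 0.001), (223, 0.009, -0.042, 0.27), (224, 0.01, -0.039, 0.269)]
now 233 [(223, 0.015, -0.043, 0.273), (224, 0.016, -0.04, 0.274)]
now 234 [(223, 0.016, -0.044, 0.268), (224, 0.017, -0.041, 0.269), (225, 0.02, -0.038, 0.272)]
now 235 [(223, 0.001, -0.044, 0.241), (224, 0.02, -0.042, 0.269), (225, 0.023, -0.039, 0.271)]
now 236 [(223, -0.153, -0.037, 0.002), (224, 0.023, -0.042, 0.267), (225, -0.15, -0.03, 0.002)]
```

The visible keeper is level at z ≈ 0.270, the same as before. Now release.

{"api": "arm_command", "payload": {"plan": [{"x": 0,"y": 0.02,"z": -0.06,"rx": 0,"ry": 0,"rz": 0,"claw": -1},{"x": 0,"y": 0.02,"z": -0.06,"rx": 0,"ry": 0,"rz": 0,"claw": -0.6},{"x": 0,"y": 0.02,"z": -0.06,"rx": 0,"ry": 0,"rz": 0,"claw": -0.4},{"x": 0,"y": 0.02,"z": -0.06,"rx": 0,"ry": 0,"rz": 0,"claw": -0.27},{"x": 0,"y": 0.02,"z": -0.06,"rx": 0,"ry": 0,"rz": 0,"claw": -0.27},{"x": 0,"y": 0.02,"z": -0.06,"rx": 0,"ry": 0,"rz": 0,"claw": -0.27}]}}

```text
time_s: 25.22
eef_pos: [0.6176, -0.2102, 0.218]
ee_rot: [[-0.088, 0.962, 0.258], [0.996, 0.085, 0.023], [0.0, 0.259, -0.966]]
ft_force: [0.4, 0.1, -1.5]
opening: 0.0343
```

```bash
python3 - <<'E'
from h import *
st();grip()
p,d=env.snapshot("scene")
cv2.imwrite("pics/s17.png",cv2.resize(p[190:290,190:290],None,fx=6,fy=6))
E
```

```text
25.23 [ 0.6176 -0.2102  0.218 ] F [ 0.39  0.13 -1.52] op 0.0343
grip@stand [7.000e-04 1.000e-04 2.363e-01]
```

View pics/s17.png

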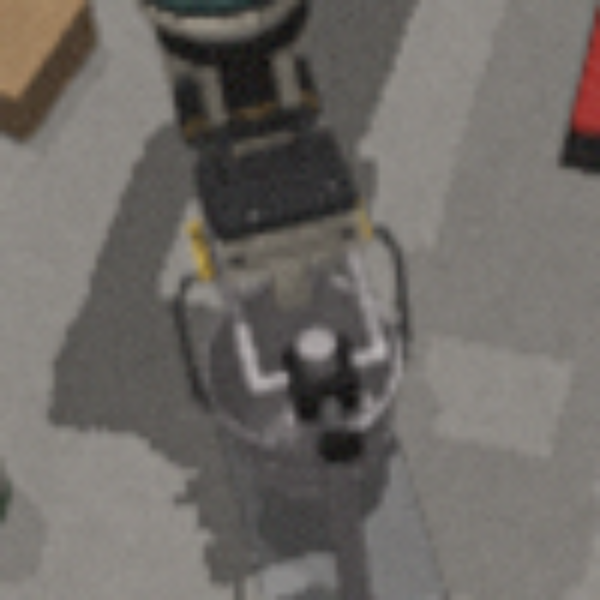

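Released: opening 34 mm and the handle hasn't moved. I'll retreat along the fingers slowly first.

{"api": "arm_command", "payload": {"plan": [{"x": 0,"y": 0,"z": -0.3,"rx": 0,"ry": 0,"rz": 0,"claw": -0.27},{"x": 0,"y": 0,"z": -0.7,"rx": 0,"ry": 0,"rz": 0,"claw": -0.27},{"x": 0,"y": 0,"z": -1.2,"rx": 0,"ry": 0,"rz": 0,"claw": -0.27},{"x": 0,"y": 0,"z": -1.8,"rx": 0,"ry": 0,"rz": 0,"claw": -0.27}]}}

```text
time_s: 25.78
eef_pos: [0.6129, -0.2107, 0.2359]
ee_rot: [[-0.088, 0.962, 0.258], [0.996, 0.085, 0.023], [-0.0, 0.259, -0.966]]
ft_force: [-0.7, -0.3, 0.7]
opening: 0.034
```

```bash
python3 - <<'E'
from h import *
st();grip()
E
```

```text
25.77 [ 0.6129 -0.2107  0.2359] F [-0.72 -0.34  0.73] op 0.034
grip@stand [-4.100e-03  1.000e-04  2.542e-01]
```

{"api": "arm_command", "payload": {"plan": [{"x": 0,"y": 0,"z": -1,"rx": 0,"ry": 0,"rz": 0,"claw": -0.27},{"x": 0,"y": 0,"z": -2.5,"rx": 0,"ry": 0,"rz": 0,"claw": -0.27},{"x": 0,"y": 0,"z": -4.5,"rx": 0,"ry": 0,"rz": 0,"claw": -0.27},{"x": 0,"y": 0,"z": -7,"rx": 0,"ry": 0,"rz": 0,"claw": -0.27},{"x": 0,"y": 0,"z": -9.5,"rx": 0,"ry": 0,"rz": 0,"claw": -0.27},{"x": 0,"y": -3,"z": -11.5,"rx": 0,"ry": 0,"rz": 0,"claw": -0.27},{"x": 0,"y": -7,"z": -12.5,"rx": 0,"ry": 0,"rz": 0,"claw": -0.27},{"x": 0,"y": -11,"z": -12.5,"rx": 0,"ry": 0,"rz": 0,"claw": -0.27},{"x": 0,"y": -14,"z": -12.5,"rx": 0,"ry": 0,"rz": 0,"claw": -0.27},{"x": 0,"y": -16,"z": -12.5,"rx": 0,"ry": 0,"rz": 0,"claw": -0.27},{"x": 0,"y": -16,"z": -12.5,"rx": 0,"ry": 0,"rz": 0,"claw": -0.27},{"x": 0,"y": -16,"z": -12.5,"rx": 0,"ry": 0,"rz": 0,"claw": -0.27}]}}

```text
time_s: 27.28
eef_pos: [0.4273, -0.2272, 0.3153]
ee_rot: [[-0.088, 0.962, 0.258], [0.996, 0.085, 0.023], [-0.0, 0.259, -0.966]]
ft_force: [-0.3, -1.1, 0.0]
opening: 0.0339
```

```bash
python3 - <<'E'
from h import *
st()
p,d=env.snapshot("scene");q,d2=env.snapshot("top")
cv2.imwrite("pics/s18.png",np.hstack([cv2.resize(p[190:290,190:290],None,fx=4,fy=4),cv2.resize(q[130:230,300:400],None,fx=4,fy=4)]))
cv2.imwrite("pics/s18f.png",p)
c,s=np.cos(STAND[2]),np.sin(STAND[2])
for n,I,D in(("scene",p,d),("top",q,d2)):
  for nm,m in(("yel",(I[...,2].astype(int)-I[...,0]>50)&(I[...,1].astype(int)-I[...,0]>30)),("grn",(I[...,1].astype(int)-I[...,0]>15)&(I[...,1].astype(int)-I[...,2]>15))):
    o=[]
    for v,u in zip(*np.nonzero(m)):
        w=back(n,u,v,D[v,u])-[*STAND[:2],0];l=[c*w[0]+s*w[1],-s*w[0]+c*w[1],w[2]]
        if abs(l[0])<.06 and abs(l[1])<.06 and .2<l[2]<.32:o.append(l)
    o=np.array(o)
    for sg in((1,-1) if nm=="yel" else (0,)):
        k=o[o[:,1]*sg>=0] if len(o) else o
        if len(k)>2:print(n,nm,sg,len(k),np.median(k,0).round(4),"slope",np.polyfit(k[:,0],k[:,2],1)[0].round(2))
E
```

```text
27.27 [ 0.4273 -0.2272  0.3153] F [-0.27 -1.1   0.02] op 0.0339
scene yel 1 24 [0.0079 0.0405 0.2713] slope 0.13
scene yel -1 24 [ 0.0055 -0.0414  0.27  ] slope 0.09
scene grn 0 40 [0.0024 0.001  0.2424] slope -0.15
top yel 1 32 [0.0083 0.0412 0.2699] slope -0.03
top yel -1 32 [ 0.0082 -0.041   0.2698] slope 0.15
top grn 0 41 [ 7.000e-04 -1.000e-04  2.426e-01] slope -0.04
```

View pics/s18.png

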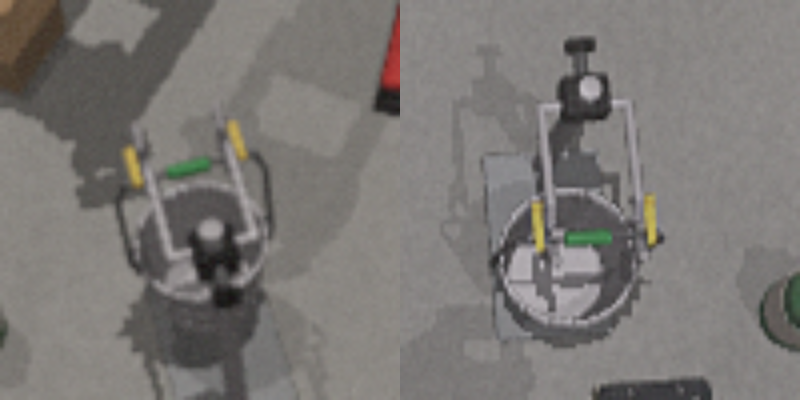

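View pics/s18f.png

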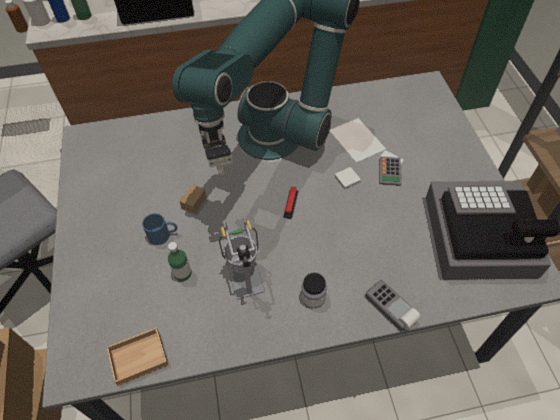

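The pail hangs on the hook. The green grip lies between the prongs at (237,231), both keepers are level at z ≈ 0.270 over the wire, and the arm is clear. I'll wait half a second for it to settle, then hand in.

{"api": "arm_command", "payload": {"plan": [{"x": 0,"y": 0,"z": 0,"rx": 0,"ry": 0,"rz": 0,"claw": -0.27},{"x": 0,"y": 0,"z": 0,"rx": 0,"ry": 0,"rz": 0,"claw": -0.27},{"x": 0,"y": 0,"z": 0,"rx": 0,"ry": 0,"rz": 0,"claw": -0.27},{"x": 0,"y": 0,"z": 0,"rx": 0,"ry": 0,"rz": 0,"claw": -0.27},{"x": 0,"y": 0,"z": 0,"rx": 0,"ry": 0,"rz": 0,"claw": -0.27},{"x": 0,"y": 0,"z": 0,"rx": 0,"ry": 0,"rz": 0,"claw": -0.27}]}}

```text
time_s: 28.12
eef_pos: [0.4268, -0.2271, 0.3148]
ee_rot: [[-0.088, 0.962, 0.258], [0.996, 0.085, 0.023], [-0.0, 0.259, -0.966]]
ft_force: [0.1, -0.5, 1.0]
opening: 0.0341
```

```bash
python3 - <<'E'
from h import *
st()
p0=cv2.imread("pics/s18f.png").astype(int);p,_=env.snapshot("scene");print("change near pail",np.abs(p[205:285,215:275].astype(int)-p0[205:285,215:275]).mean())
print(env.sign_off())
E
```

```text
28.12 [ 0.4268 -0.2271  0.3148] F [ 0.13 -0.49  0.97] op 0.0341
change near pail 2.685486111111111
the job is handed in; nothing more can be done
None
```

The pail is hanging on its hook and the job was handed in at about 28 s; no verdict is reported.

**What I did**
- I caged the green grip between half-open jaws and swung the handle up to about 1.53 rad. Then I backed the pad off so it stood untouched for about half a second.
- I gripped the sleeve, carried the pail to the hook and pressed the handle past both keepers, which peaked at about 9.5 N.
- I found the bottom by feel at a grip height of 0.237 m in the stand frame, and held about 9–9.5 N there for more than half a second before letting go.

**Last checks**
- **Grip:** depth from both cameras puts it within about 2.5 mm of the seat line and 1 mm of the middle between the prongs.
- **Keepers:** both sit at about 0.270 m, the same height as before. Their fitted slopes ranged from −0.03 to 0.15, which I take as depth noise around level; the limit is 0.05 rad, so the depth data alone does not confirm it.
- **Stillness:** the last picture changed only slightly around the pail from the one about 0.8 s earlier, a mean of 2.7 grey levels, which I took as noise without measuring the noise level.
- **Clearance:** the arm is well clear of everything. The other items looked unmoved in the picture, but I did not re-measure them.

**What failed or disagreed**
- My first push with shut fingers passed over the sleeve without moving it, because the fingertips are thinner than I had assumed.
- One early move call was refused for missing keys, and nothing moved.

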